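# Unstack the forging tools onto their parking boards

## Task

Take the stack of four forging tools apart from the top down, one tool at a time, and set each on the parking board painted in the tool's own colour: centred on the painted patch, lined up with it, and with the same side up as in the stack. Set the tools down rather than dropping them, let go of each before fetching the next, and leave the hammer and the tin where they are.

Things in the scene. Friction and masses are not known exactly. Their poses are not given: they have to be found in the camera images.
- rivetset: Rivet set, top of the stack: a green upright steel cylinder 28 mm in diameter and 32 mm high (the top 6 mm is 25 mm in diameter) with a small dark dimple on top; about 0.14 kg. Origin at the centre of its underside, z up.
- bolster: Bolster, second from the top: a steel bar with round ends, 34 mm wide (along its x), 60 mm long (y), 20 mm thick, the two round ends painted blue; about 0.27 kg. Origin at the centre of its underside, z up.
- dieplate: Die plate, third from the top: a flat steel plate 46 mm wide (x), 84 mm long (y), 18 mm thick, with a 14 mm wide, 15 mm deep bolt notch in each short end, the ends painted yellow; its straight long sides are plain for gripping; about 0.5 kg. Origin at the centre of its underside, z up.
- swage: Swage block, bottom of the stack, lying on the bench: a steel block 64 mm wide (x), 112 mm long (y), 18 mm thick, ends painted red, with small notches 8 mm deep in its long sides; the middle 32 mm of each long side is plain and 64 mm apart from the other; about 0.85 kg. Origin at the centre of its underside, z up. All four tools lie flat on one another, roughly centred and roughly parallel.
- pad_green: Green parking board: a fixed plywood board 94 mm (x) by 138 mm (y), 6 mm thick, lying flat on the bench; origin at the centre of its underside, so tools on it stand 6 mm above the origin. In its middle is painted a green disc 40 mm in diameter. For the rivet set (any turn about the vertical will do).
- pad_blue: Blue parking board: a fixed plywood board 94 mm (x) by 138 mm (y), 6 mm thick, lying flat on the bench; origin at the centre of its underside, so tools on it stand 6 mm above the origin. In its middle is painted a blue round-ended patch 46 mm (x) by 72 mm (y). For the bolster, its length along the board's y, either way round.
- pad_yellow: Yellow parking board: a fixed plywood board 94 mm (x) by 138 mm (y), 6 mm thick, lying flat on the bench; origin at the centre of its underside, so tools on it stand 6 mm above the origin. In its middle is painted a yellow rectangle 58 mm (x) by 96 mm (y). For the die plate, its length along the board's y, either way round.
- pad_red: Red parking board: a fixed plywood board 94 mm (x) by 138 mm (y), 6 mm thick, lying flat on the bench; origin at the centre of its underside, so tools on it stand 6 mm above the origin. In its middle is painted a red rectangle 76 mm (x) by 124 mm (y). For the swage block, its length along the board's y, either way round.
- hammer: A loose hand hammer 220 mm long with its head lying away from the robot, on the bench to the far right: leave alone. Its handle points to its -x.
- tin: A loose round tin 60 mm in diameter and 55 mm high standing on the bench to the far left: leave alone. Origin at the centre of its underside.
Not all that is in view belongs to the job. What is shaped like the bolster but green or white is not meant. What is shaped like the pad_green but purple is not meant.

How it is judged:
By the outcome, as a careful person would: the job done as asked, in the order asked, and still so for the second after the job is handed in, with the robot touching nothing.
It also fails if it takes over 128 s, if anything falls off the work surface, if the arm or the gripper's body presses on something with over 40 N, if the wrist force passes 120 N, or if a joint passes its speed limit or range.

## Robot

A 7-joint arm with a two-finger parallel gripper is mounted at the origin on the work surface. World frame = base frame: x ahead of the robot, y to its left, z up, the work surface at z = 0. Lengths are in mm, angles in rad, forces in N, time in s.
With the tool pointing down it reaches from about 400 to 875 mm from the base axis. Payload 4.4 kg.
Tool frame: the origin (TCP) lies where the fingers leave the gripper's body, on its centre line; the fingertips stand 73 mm ahead of it and the grasp point (between the pads) lies 54 mm ahead of it; z points along the fingers, y is the line along which they close (so a half turn about z gives the same grasp; the last joint's range is limited). The gripper opens to 85 mm and grips with 20 to 120 N. Pads are 22 mm wide; open, the fingers measure 114 mm over their backs; the gripper's body (76 mm by 85 mm) begins 54 mm behind the grasp point. The pads swing forward as they close: fully open they stand 13 mm farther back than shut.
Start: joints at [1.198, 0.628, 0.038, 1.517, -0.027, 0.996, -0.02], TCP at [196.331, -619.654, 303.913] pointing down, gripper open.
Joint ranges: [-3.06, 3.06], [-0.37, 2.12], [-1.25, 1.32], [0.18, 2.47], [-1.1, 4.24], [0.23, 1.98], [-2.94, 2.94]. Speed limits (rad/s): [2.57, 2.57, 3.14, 3.14, 3.14, 3.14, 3.14].

## Interface

Orientations are given as [roll, pitch, yaw] about the fixed x, y, z axes, in that order (R = Rz(yaw) Ry(pitch) Rx(roll)).
In Python, from cell import ctrl gives the robot as it stands.
- The arm moves only by the tool send_rows, never from a script. Its argument "rows" is a list that holds one entry, the list of rows, each a list of 6 numbers: the shift along the tool's x, y, z in cm, then the turn, a rotation vector about the tool's x, y, z in rad. In form: [[[tx, ty, tz, wx, wy, wz], ...]]. A call has 1 to 10 rows; each row is the pose to reach, as a shift and turn from the pose commanded when the call began, along the tool's axes at that moment; what a row does not reach only later rows make up. A row lasts 1/10 s, in which the tool goes at most 50 mm and 8.59 degrees, less where a joint would pass 70% of its speed; a pose out of reach is approached as far as the arm can. A call with a gripper value outside its range is refused whole. "grip" is the closure in counts, from 0 (fully open) to 255 (shut), set as the call begins (left out, the last holds). The fingers move at their own pace and stop on an object; the grip force is fixed at half the most. Time passes only in rows, so rows that repeat a pose let the fingers close. It gives the time, the measured TCP pose, the force, the opening and the grip force at its end, in the units of the state.
- ctrl.read_state(): the state, without advancing time (a new reading comes with each control period).
- ctrl.get_image(name): name is "side" or "top" or "wrist"; returns a dict with "pixels" (400x640x3 uint8, red, green, blue), "fx", "fy", "cx", "cy" (pixels), "extrinsics" (4x4, takes a point from camera to world coordinates); the wrist camera has in their place "mount" (4x4, takes a point from camera to tool coordinates, whose origin is the TCP and whose axes are the flange's). Camera axes: x right, y up, looking along -z (the intrinsics and any distortion apply to the point x, -y, -z); pixel columns grow to the right and rows downward; lengths in mm; the calibration is good to about 2 mm. A picture is of the moment at which its call begins: read the wrist's pose just before it. There is no depth.
- ctrl.finish_job(): hands the job in; it is judged then, once.
The state is a dict: "clock": time; "qpos": joint angles; "qd": joint speeds; "tau": joint torques, N m; "eef_pos": TCP position; "tool_rot": TCP orientation; "force": force on the tool from outside, world axes, zero at the start; "torque": the same for the moment, N m; "width": finger opening in mm; "gripper_force": force on a finger pad.
Only numpy, scipy, OpenCV 4.12 (cv2) and the standard library are available. Lean on these libraries where they do the work, as an engineer would, in place of code of your own. Each camera call takes 0.05 s, during which the arm holds its last target. There are 200 camera calls.

## Working session

There is one attempt and no reset: what is moved stays moved. The work goes in short steps, Python scripts to look and compute and a tool call to move; the robot and the scene stay as the last step left them, time stands still between calls to the robot, and variables do not carry over. Pictures are saved under pics/ and viewed, at most 14 in all, crops included, and the job is handed in when it is done.

Besides the shell and the picture viewer there is one more tool, called after "Emit:" as name(argument=value, ...) on one line, values as JSON. send_rows: Moves the arm, as the interface text tells. Its arguments: {"type":"object","properties":{"rows":{"type":"array","items":{"type":"array","items":{"type":"array","items":{"type":"number"}}}},"grip":{"type":"number"}},"required":["rows"]}

```bash
ls; mkdir -p pics; python3 - <<'E'
from cell import ctrl
import cv2,numpy as np
np.set_printoptions(suppress=True,precision=4)
print(ctrl.read_state())
for n in ["side","top","wrist"]:
    d=ctrl.get_image(n); cv2.imwrite(f"pics/{n}0.png",d["pixels"][:,:,::-1])
    print(n,{k:v for k,v in d.items() if k!="pixels"})
E
```

```text
pics
{'clock': 0.0, 'qpos': array([ 1.1982,  0.6293,  0.0384,  1.5184, -0.027 ,  0.9963, -0.02  ]), 'qd': array([-0.0003, -0.0005,  0.0001,  0.0006, -0.0014,  0.0027,  0.0012]), 'tau': array([  0.001 , -56.3401,   1.2266, -19.3444,   0.011 ,   0.0106,
        -0.    ]), 'eef_pos': array([ 196.1837, -619.1795,  303.0091]), 'tool_rot': array([-3.1397,  0.    ,  0.3068]), 'force': array([ 0.0423, -0.1511, -0.4961]), 'torque': array([-0.0239,  0.0309, -0.0353]), 'gripper_force': 0.0, 'width': 85.31651866443548}
side {'fx': 362.31455735956087, 'fy': 362.31455735956087, 'cx': 314.95475714373435, 'cy': 197.8947791908968, 'extrinsics': array([[   0.994 ,    0.0752,   -0.0796,  455.0449],
       [  -0.108 ,    0.7916,   -0.6014, -466.6153],
       [   0.0178,    0.6064,    0.795 ,  783.5442],
       [   0.    ,    0.    ,    0.    ,    1.    ]])}
top {'fx': 388.525823995868, 'fy': 388.525823995868, 'cx': 322.9489262368323, 'cy': 197.10868365933825, 'extrinsics': array([[   0.0264,    0.9925,   -0.1196,  393.5001],
       [  -0.9993,    0.0295,    0.0243,  108.0382],
       [   0.0276,    0.1188,    0.9925, 1288.5156],
       [   0.    ,    0.    ,    0.    ,    1.    ]])}
wrist {'fx': 327.9942763044982, 'fy': 327.9942763044982, 'cx': 320.6734260583441, 'cy': 200.64454922148326, 'mount': array([[ -0.0007,   0.9457,   0.325 ,  84.5303],
       [  1.    ,   0.0005,   0.0007,   0.9854],
       [  0.0005,   0.325 ,  -0.9457, -70.2351],
       [  0.    ,   0.    ,   0.    ,   1.    ]])}
```

View pics/top0.png

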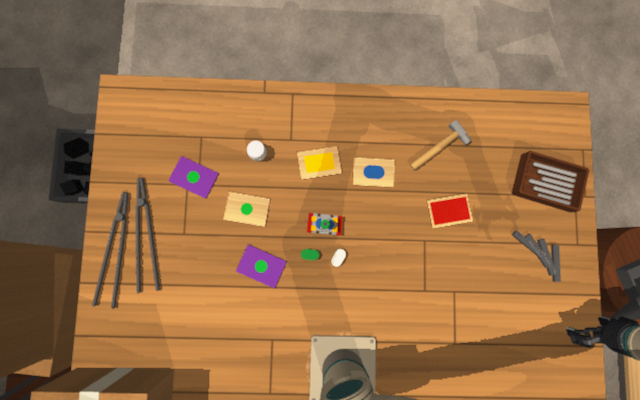

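View pics/side0.png

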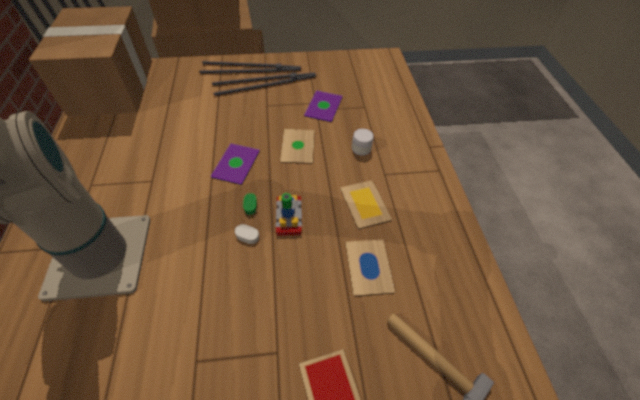

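The top view shows the stack at about (325,224). The plywood boards are green (246,209), blue (374,172), yellow (319,163) and red (450,210). The purple boards and the loose green and white bolsters are decoys. The side view agrees, but the red board is cut off at the bottom edge.

```bash
cat > h.py <<'E'
from cell import ctrl
import cv2,numpy as np
from scipy.spatial.transform import Rotation as R
np.set_printoptions(suppress=True,precision=3)
HUE={'red':[(0,8),(172,180)],'yellow':[(24,34)],'green':[(45,80)],'blue':[(100,125)]}
def shot(n,save=None):
    s=ctrl.read_state(); d=ctrl.get_image(n)
    if 'mount' in d:
        T=np.eye(4);T[:3,:3]=R.from_euler('xyz',s['tool_rot']).as_matrix();T[:3,3]=s['eef_pos'];d['extrinsics']=T@d['mount']
    if save: cv2.imwrite(f'pics/{save}.png',d['pixels'][:,:,::-1])
    return d
def ray(d,uv):
    uv=np.atleast_2d(uv); c=np.c_[(uv[:,0]-d['cx'])/d['fx'],-(uv[:,1]-d['cy'])/d['fy'],-np.ones(len(uv))]
    return d['extrinsics'][:3,3],c@d['extrinsics'][:3,:3].T
def onplane(d,uv,z):
    o,r=ray(d,uv); return (o+r*((z-o[2])/r[:,2])[:,None])[:,:2]
def tri(d1,u1,d2,u2):
    A=[];b=[]
    for d,u in((d1,u1),(d2,u2)):
        o,r=ray(d,u);r=r[0]/np.linalg.norm(r[0]);P=np.eye(3)-np.outer(r,r);A.append(P);b.append(P@o)
    return np.linalg.lstsq(np.vstack(A),np.hstack(b),rcond=None)[0]
def project(d,p):
    E=d['extrinsics'];c=E[:3,:3].T@(np.array(p)-E[:3,3]);return np.array([d['cx']+d['fx']*c[0]/-c[2],d['cy']-d['fy']*c[1]/-c[2]])
def mask(d,col,smin=120,vmin=50):
    h=cv2.cvtColor(d['pixels'],cv2.COLOR_RGB2HSV);m=0
    for a,b in HUE[col]: m=m|cv2.inRange(h,(a,smin,vmin),(b,255,255))
    return m
def blobs(d,col,amin=40,**k):
    cs,_=cv2.findContours(mask(d,col,**k),cv2.RETR_EXTERNAL,cv2.CHAIN_APPROX_NONE)
    return [c[:,0].astype(float) for c in cs if cv2.contourArea(c)>amin]
def rect(d,c,z):
    """centre, sizes, angle of long side (deg from world x) of contour cast on plane z"""
    p=onplane(d,c,z);(x,y),(w,h),a=cv2.minAreaRect(p.astype(np.float32))
    m=cv2.moments(p.astype(np.float32));cen=(m['m10']/m['m00'],m['m01']/m['m00'])
    if w<h: w,h,a=h,w,a+90
    return np.round([x,y,*cen,w,h,(a+90)%180-90],1)
def go(x,y,z,yaw):
    """rows numbers to reach TCP x,y,z with yaw (deg) tool down"""
    s=ctrl.read_state();R0=R.from_euler('xyz',s['tool_rot']);Rt=R.from_euler('xyz',[np.pi,0,np.radians(yaw)])
    R1=R.from_euler('xyz',[np.pi,0,np.radians(yaw+180)])
    t=R0.inv().apply(np.array([x,y,z])-s['eef_pos'])/10
    print('now',s['eef_pos'],np.degrees(s['tool_rot']),'t',s['clock'],'q7',s['qpos'][6]);print('ROW',np.round(t,2),np.round((R0.inv()*Rt).as_rotvec(),3),'alt',np.round((R0.inv()*R1).as_rotvec(),3))
E
python3 - <<'E'
from h import *
t=shot('top');s=shot('side')
for c in HUE:
    for n,d in(('top',t),('side',s)):
        for b in blobs(d,c,30): print(c,n,b.mean(0).round(1),rect(d,b,6))
E
```

```text
red top [339.5 225.5] [455.2  20.2 454.5  19.4  63.7  16.8  -4.5]
red top [309.2 222.5] [462.6 119.5 461.8 120.2  63.2  15.1  -1.7]
red top [449.7 210.3] [ 516.2 -348.5  516.3 -348.3  122.1   74.4  -78.9]
red side [329.8 380.4] [ 510.9 -328.6  512.  -323.7   84.6   74.   -78.9]
red side [288.5 230.7] [454.5  23.9 455.   24.1  66.2  28.4  -1. ]
red side [ 54.4 115.2] [-264.2  534.7 -263.1  535.8  121.5   31.4  -88. ]
red side [  7.5 110.8] [-424.5  571.9 -418.3  571.3   77.3   46.5  -51.6]
red side [ 28.  106.7] [-363.8  581.6 -358.3  583.9   63.7   33.1  -51. ]
red side [ 43.6 109.5] [-306.2  563.  -304.4  560.2  114.4   34.   -87.7]
red side [38.2 92.2] [-356.3  662.9 -355.5  665.3  135.5   44.1  -89.7]
red side [ 6.1 87.6] [-465.1  692.7 -475.4  700.   181.6   45.6  -68.7]
red side [21.8 90.2] [-411.8  686.2 -411.7  682.4  183.    47.9  -89.4]
red side [ 5.3 57.5] [-541.1  888.3 -542.3  882.2  216.9   46.3  -68.7]
red side [19.  37.3] [-551.5 1036.9 -551.8 1041.5  218.5   70.4  -89.2]
red side [ 4.3 29. ] [-629.3 1115.5 -638.8 1125.   247.5   47.   -68.7]
yellow top [313.5 162.3] [
[... 230 characters left out ...]
6.4  26.4 -88.5]
green top [246.3 208.3] [503.  328.6 503.  328.4  35.8  35.   28.9]
green top [192.9 176.6] [602.4 509.3 603.4 509.7  34.1  32.9   3.7]
green side [249.6 203.4] [357.9 118.5 357.7 120.4  66.   34.7  84.6]
green side [286.3 200.4] [456.1 120.5 455.5 121.1  50.7  24.2  87. ]
green side [235.4 162. ] [317.3 274.  316.7 273.8  32.2  31.6 -88.1]
green side [297.5 144.5] [502.2 329.6 502.4 329.7  33.2  30.   50. ]
green side [323.1 104.5] [604.1 511.6 603.6 511.4  30.6  26.3  -4.9]
blue top [373.3 171.6] [639.8 -91.1 639.7 -90.9  64.3  37.6 -88.2]
blue side [369.1 265.7] [638.7 -90.3 638.8 -90.5  60.6  38.4  86.5]
blue side [287.7 212.3] [455.   80.  456.2  80.5  28.   25.8 -13.4]
```

```bash
python3 - <<'E'
from h import *
go(480,-300,330,55);go(455,70,330,90)
E
```

```text
now [ 196.273 -619.446  303.495] [-179.952   -0.001   17.576] t 0.25 q7 -0.020032653092655367
ROW [ 36.69 -21.89  -2.63] [-0.001 -0.    -0.653] alt [-0.     0.001  2.488]
now [ 196.273 -619.446  303.495] [-179.952   -0.001   17.576] t 0.25 q7 -0.020032653092655367
ROW [ 45.48 -57.92  -2.6 ] [-0.001 -0.001 -1.264] alt [-0.001  0.001  1.878]
```

Emit:
send_rows(rows=[[[36.7,-21.9,-2.6,0,0,-0.653],[36.7,-21.9,-2.6,0,0,-0.653],[36.7,-21.9,-2.6,0,0,-0.653],[36.7,-21.9,-2.6,0,0,-0.653],[36.7,-21.9,-2.6,0,0,-0.653],[36.7,-21.9,-2.6,0,0,-0.653],[36.7,-21.9,-2.6,0,0,-0.653],[36.7,-21.9,-2.6,0,0,-0.653],[36.7,-21.9,-2.6,0,0,-0.653],[36.7,-21.9,-2.6,0,0,-0.653]]])

```text
clock: 1.25
eef_pos: [483.9, -294.9, 330.3]
tool_rot: [3.14, -0.004, 0.969]
force: [1.1, 0.3, -0.2]
width: 85.4
gripper_force: 0.0
```

```bash
python3 - <<'E'
from h import *
go(455,40,330,90)
E
```

```text
now [ 483.875 -294.93   330.305] [179.936  -0.209  55.499] t 1.25 q7 -0.19598582463833603
ROW [ 25.97 -21.35   0.1 ] [ 0.002 -0.003 -0.602] alt [-0.004 -0.003  2.539]
```

Emit:
send_rows(rows=[[[26,-21.3,0,0,0,-0.6],[26,-21.3,0,0,0,-0.6],[26,-21.3,0,0,0,-0.6],[26,-21.3,0,0,0,-0.6],[26,-21.3,0,0,0,-0.6],[26,-21.3,0,0,0,-0.6],[26,-21.3,0,0,0,-0.6],[26,-21.3,0,0,0,-0.6],[26,-21.3,0,0,0,-0.6],[26,-21.3,0,0,0,-0.6]]])

```text
clock: 2.25
eef_pos: [454.9, 33.2, 329.8]
tool_rot: [-3.141, 0.001, 1.557]
force: [0.9, 0.2, -0.5]
width: 85.3
gripper_force: 0.0
```

```bash
python3 - <<'E'
from h import *
t=shot('top')
w=shot('wrist','w1')
print(ctrl.read_state()['eef_pos'],np.degrees(ctrl.read_state()['tool_rot']))
for c in HUE:
    for b in blobs(w,c,40): print(c,b.mean(0).round(1),b.min(0),b.max(0),rect(w,b,{'green':88,'blue':56,'yellow':36,'red':18}[c]))
gt=[b for b in blobs(t,'green') if abs(b.mean(0)-[324.8,223.8]).max()<5]
print(gt and gt[0].mean(0))
E
```

```text
[454.891  33.235 329.781] [-179.984    0.043   89.177]
red [360.  370.7] [331. 363.] [382. 382.] [ 507.8 -283.3  511.9 -284.2   80.4   35.5  -11.5]
red [320.  173.2] [294. 165.] [347. 180.] [455.3  20.3 455.3  19.   63.9  16.1  -3.8]
red [324.9  86.4] [296.  78.] [354.  96.] [461.8 116.8 461.9 118.   64.5  16.   -4. ]
green [319.7 138.7] [307. 123.] [333. 154.] [455.6  70.8 455.6  70.7  29.1  24.7  89.1]
green [232.4  90.2] [216.  63.] [248. 118.] [377.2 114.5 377.3 114.6  47.2  28.3  87. ]
blue [458.8 249.7] [441. 227.] [476. 272.] [615.6 -65.6 615.6 -65.9  58.6  38.1  89.2]
blue [319.7 155.4] [306. 148.] [335. 162.] [455.3  48.2 455.6  47.7  30.8  14.2  -5.3]
blue [323.6 116. ] [308. 106.] [338. 123.] [459.4  90.7 459.2  89.8  30.9  16.2  -4.6]
[324.84 223.8 ]
```

View pics/w1.png

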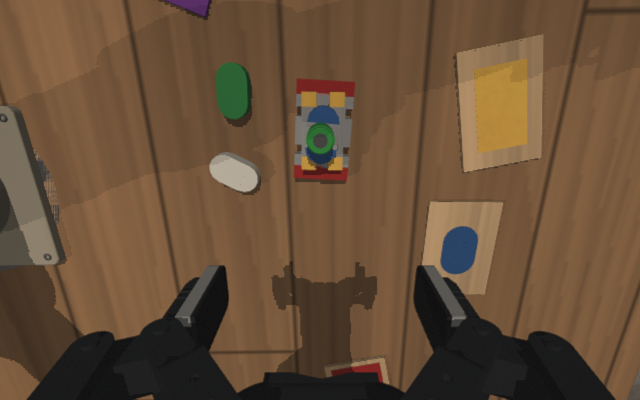

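The wrist view shows the stack upright at about (322,130), with the rivet set's top at (320,139). The blue and yellow boards are to the right. I'll move over the stack and take the second, closer view.

```bash
sed -i "s/'yellow':\[(24,34)\]/'yellow':[(19,34)]/" h.py; python3 - <<'E'
from h import *
t=shot('top');s=shot('side');w=shot('wrist')
for n,d in zip('tsw',(t,s,w)):
    for b in blobs(d,'yellow',60,smin=150,vmin=90): print(n,b.mean(0).round(1),rect(d,b,6))
print('rivet',tri(t,[324.84,223.8],w,[319.7,138.7]))
B=lambda d,u:min(blobs(d,'blue'),key=lambda b:np.hypot(*(b.mean(0)-u))).mean(0)
print('blue',tri(t,B(t,[373,171]),w,B(w,[459,250])),tri(t,B(t,[373,171]),s,B(s,[369,265])))
go(456,70,230,85)
E
```

```text
t [318.8 162.2] [665.7  93.3 666.   93.4 100.   61.8 -80.2]
s [365.5 202.9] [665.   94.2 665.5  94.1  96.4  57.9 -79.2]
w [335.4 164.4] [472.6  29.2 473.3  28.3  16.   13.7  -0.8]
w [307.3 164.3] [440.7  29.7 439.4  28.6  16.   13.7  -0.8]
w [336.6  99.7] [475.4 103.5 475.2 103.7  16.1  15.4  -0.8]
w [308.6  99.6] [442.6 104.5 442.7 104.4  15.1  14.3  -0.8]
w [501.2 106.1] [665.1  91.6 665.4  91.7  95.6  57.1 -79.3]
rivet [455.456  70.526  81.618]
blue [638.664 -90.697   7.241] [639.474 -90.702   4.559]
now [454.861  34.02  329.84 ] [-179.993    0.013   89.243] t 2.5 q7 -0.34470586832506733
ROW [3.6  0.07 9.98] [-0.     0.     0.074] alt [-0.    -0.    -3.068]
```

Emit:
send_rows(rows=[[[3.6,0.1,10,0,0,0.074],[3.6,0.1,10,0,0,0.074],[3.6,0.1,10,0,0,0.074],[3.6,0.1,10,0,0,0.074],[3.6,0.1,10,0,0,0.074]]])

```text
clock: 3.0
eef_pos: [457.1, 70.5, 231.2]
tool_rot: [3.139, -0.0, 1.485]
force: [-0.3, -0.1, -0.0]
width: 85.3
gripper_force: 0.0
```

```bash
python3 - <<'E'
from h import *
t=shot('top')
w=shot('wrist','w2')
for c in HUE:
    k=dict(smin=150,vmin=90) if c=='yellow' else {}
    for b in blobs(w,c,60,**k): print(c,b.mean(0).round(1),b.min(0),b.max(0),rect(w,b,{'green':88,'blue':56,'yellow':36,'red':18}[c]))
go(455.6,70,134,85)
E
```

```text
red [321.2 238.2] [287. 228.] [355. 244.] [455.   20.4 455.   17.9  64.5  16.2  -4. ]
red [319.8 131.8] [282. 122.] [357. 143.] [461.9 117.7 462.  118.6  64.4  17.3  -4.2]
yellow [302.5 232.1] [296. 223.] [313. 237.] [441.5  36.3 438.9  34.7  15.   13.5  -5.1]
yellow [340.3 229. ] [331. 221.] [347. 235.] [472.2  35.5 473.4  34.5  14.2  13.4  -5.1]
yellow [298.8 151.3] [289. 141.] [308. 161.] [443.9 106.4 444.1 106.3  16.4  15.5  85. ]
yellow [335.  149.2] [326. 139.] [345. 159.] [474.1 105.4 473.7 105.5  16.3  15.6  85.3]
yellow [547.9 136.3] [511.  77.] [581. 196.] [645.   97.7 645.   97.8  86.2  51.8 -79.3]
green [316.5 208.5] [298. 185.] [335. 232.] [456.1  74.2 456.2  74.1  34.8  25.9  85. ]
green [201.9 144.3] [179. 112.] [222. 179.] [385.  124.2 385.5 124.4  44.2  27.2  81.3]
blue [501.8 308.4] [479. 286.] [521. 335.] [609.5 -49.6 611.2 -46.7  53.5  36.8  88. ]
blue [319. 175.] [299. 160.] [339. 184.] [459.5  92.4 459.4  91.   31.1  19.   -5. ]
now [457.338  70.427 231.666] [179.793  -0.022  85.04 ] t 3.1 q7 -0.5915036675989688
ROW [-0.06 -0.2   9.77] [ 0.004 -0.     0.001] alt [ 0.001  0.006 -3.141]
```

View pics/w2.png

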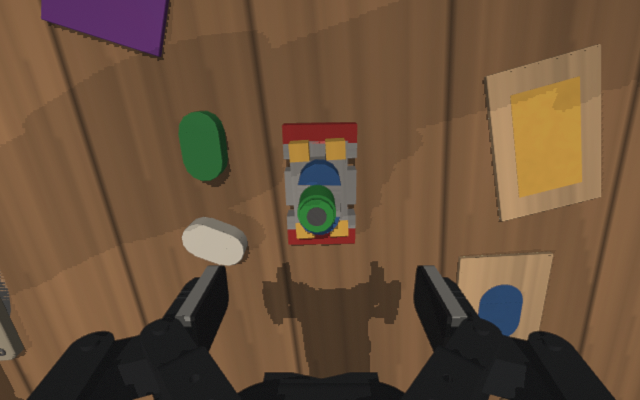

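The close view shows the dimple at (316,216), the red ends level, and the stack square to the gripper.

```bash
python3 - <<'E'
from h import *
w2=shot('wrist')
w1=dict(w2);M=np.eye(4);M[:3,:3]=R.from_euler('xyz',[-179.984,.043,89.177],degrees=True).as_matrix();M[:3,3]=[454.891,33.235,329.781];w1['extrinsics']=M@w2['mount']
for nm,d,u in(('w1',cv2.imread('pics/w1.png'),(320,141)),('w2',w2['pixels'],(316,215))):
    x,y=u;p=d[y-9:y+10,x-9:x+10].astype(int);m=(p.max(2)-p.min(2)<30)&(p.sum(2)<260)
    yy,xx=np.nonzero(m);c=(xx.mean()+x-9,yy.mean()+y-9);print(nm,c,len(xx))
    if nm=='w1':c1=c
    else: c2=c
print(tri(w1,c1,w2,c2),onplane(w2,c2,88),onplane(w1,c1,88))
E
```

```text
w1 (np.float64(319.82716049382714), np.float64(140.5)) 162
w2 (np.float64(316.0857142857143), np.float64(216.05357142857142)) 280
[455.495  69.528  89.315] [[455.449  69.008]] [[455.475  69.331]]
```

Emit:
send_rows(rows=[[[-0.14,-0.17,5,0,0,0],[-0.14,-0.17,8.5,0,0,0],[-0.14,-0.17,9.7,0,0,0],[-0.14,-0.17,9.7,0,0,0],[-0.14,-0.17,9.7,0,0,0]]])

```text
clock: 3.65
eef_pos: [455.2, 69.7, 133.9]
tool_rot: [3.14, -0.0, 1.485]
force: [-0.0, 0.4, -0.0]
width: 85.4
gripper_force: 0.0
```

Emit:
send_rows(rows=[[[0,0,0,0,0,0],[0,0,0,0,0,0],[0,0,0,0,0,0],[0,0,0,0,0,0],[0,0,0,0,0,0],[0,0,0,0,0,0],[0,0,0,0,0,0],[0,0,0,0,0,0]]], grip=255)

```text
clock: 4.45
eef_pos: [454.6, 69.8, 133.7]
tool_rot: [3.141, 0.0, 1.486]
force: [-0.5, 0.5, 8.2]
width: 26.1
gripper_force: 58.5
```

Emit:
send_rows(rows=[[[0,0,-0.5,0,0,0],[0,0,-1,0,0,0],[0,0,-4,0,0,0],[0,0,-8,0,0,0],[0,0,-9,0,0,0],[0,0,-9,0,0,0]]])

```text
clock: 5.05
eef_pos: [455.2, 69.8, 224.5]
tool_rot: [3.138, -0.001, 1.485]
force: [-0.1, 0.3, -1.5]
width: 26.3
gripper_force: 59.2
```

```bash
python3 - <<'E'
from h import *
w=shot('wrist','w3')
for c in HUE:
    k=dict(smin=150,vmin=90) if c=='yellow' else {}
    for b in blobs(w,c,60,**k): print(c,b.mean(0).round(1),b.min(0),b.max(0),rect(w,b,{'green':180,'blue':56,'yellow':36,'red':18}[c]))
go(502.5,329,250,85)
E
```

```text
red [293.9 239.7] [288. 232.] [303. 247.] [429.4  22.3 427.4  21.7  15.7  13.3  87.6]
red [348.6 239.8] [334. 231.] [357. 246.] [475.8  19.1 479.3  16.7  21.6  15.3  -5. ]
red [321.5 132.4] [283. 122.] [360. 144.] [461.5 117.5 461.4 118.4  64.2  17.6  -4.1]
yellow [303.7 234.9] [297. 226.] [314. 241.] [437.9  33.9 438.6  34.6  17.7  10.4 -48.1]
yellow [342.5 231.8] [333. 223.] [349. 238.] [471.5  35.6 472.8  34.5  14.1  13.9  85.8]
yellow [300.3 152.1] [290. 142.] [310. 162.] [443.6 106.3 443.7 106.3  16.   15.7  85. ]
yellow [337.6 149.9] [328. 139.] [347. 160.] [473.2 105.6 473.3 105.5  16.6  15.2  86.5]
yellow [554.7 136.8] [517.  76.] [588. 198.] [643.7  97.8 643.7  97.9  85.7  51.5 -79.2]
green [320.6 281.8] [291. 238.] [351. 324.] [457.2  78.3 457.   77.8  40.1  24.7  85. ]
green [201.1 145.1] [178. 112.] [222. 181.] [419.8 136.7 420.  136.9  24.4  15.   81.8]
blue [504.2 315.4] [482. 289.] [526. 343.] [607.8 -50.1 607.8 -49.8  57.   36.1  88.3]
blue [321.  225.9] [301. 220.] [341. 236.] [455.1  48.2 455.1  49.2  31.4  13.8  -5. ]
blue [321.5 176.4] [301. 161.] [342. 186.] [459.4  92.3 459.2  91.   31.1  19.2  -5. ]
now [454.467  69.587 223.223] [179.927  -0.008  85.099] t 5.1 q7 -0.6101683375193376
ROW [26.26  2.57 -2.67] [ 0.001 -0.     0.002] alt [ 0.     0.002 -3.14 ]
```

View pics/w3.png

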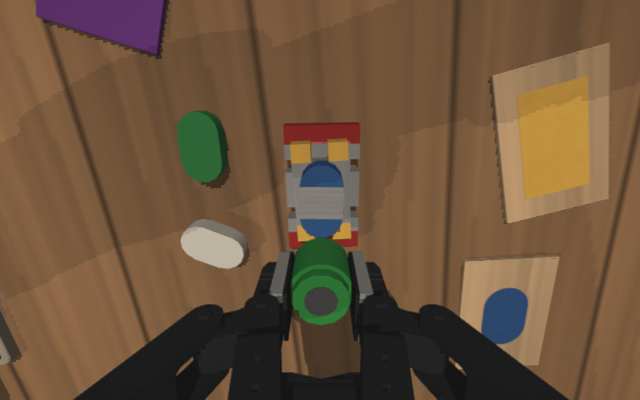

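The rivet set is held upright, with the dimple at (321,300). The stack below is undisturbed: bolster ends at (321,176) and (321,226). Next is the green board.

Emit:
send_rows(rows=[[[26.2,2.6,-1,0,0,0],[26.2,2.6,-1,0,0,0],[26.2,2.6,-1,0,0,0],[26.2,2.6,-1,0,0,0],[26.2,2.6,-1,0,0,0],[26.2,2.6,-1,0,0,0],[26.2,2.6,-1,0,0,0],[26.2,2.6,-1,0,0,0]]])

```text
clock: 5.9
eef_pos: [501.7, 327.1, 231.0]
tool_rot: [-3.139, 0.004, 1.486]
force: [-0.4, -0.6, -1.3]
width: 26.1
gripper_force: 59.3
```

```bash
python3 - <<'E'
from h import *
w=shot('wrist','w4');s=ctrl.read_state()
for b in blobs(w,'green',60): print(b.mean(0).round(1),b.min(0),b.max(0),rect(w,b,6))
p=onplane(w,[321,300],s['eef_pos'][2]-46)[0]; print('dimple',p,s['eef_pos'])
go(502.6,329,100,85)
E
```

```text
[218.4 389.2] [208. 379.] [226. 397.] [360.   81.3 359.3  81.5  35.2  11.3  46.3]
[320.6 281.8] [291. 239.] [351. 324.] [492.9 216.8 492.6 215.9 102.7  63.3  85.2]
[141.4 249.7] [122. 233.] [161. 267.] [316.5 270.9 316.4 270.9  38.4  38.3 -37.2]
[320.7 181.7] [300. 162.] [341. 201.] [501.9 326.6 502.  326.4  38.4  37.8  -4.9]
dimple [502.673 326.447] [502.096 326.299 231.345]
now [502.096 326.299 231.345] [-179.885    0.219   85.047] t 5.95 q7 -0.9522434514878296
ROW [ 0.32  0.05 13.13] [-0.002  0.004  0.001] alt [-0.006 -0.003 -3.141]
```

Emit:
send_rows(rows=[[[0.1,0,5,0,0,0],[0.1,0,10,0,0,0],[0.1,0,13,0,0,0],[0.1,0,13,0,0,0],[0.1,0,13,0,0,0]]])

```text
clock: 6.45
eef_pos: [502.9, 328.3, 103.1]
tool_rot: [-3.141, 0.001, 1.484]
force: [0.2, -0.3, -0.6]
width: 25.9
gripper_force: 59.3
```

```bash
python3 - <<'E'
from h import *
w=shot('wrist','w5');s=ctrl.read_state();print(s['eef_pos'])
b=[onplane(w,b,6) for b in blobs(w,'green',60)]
for x in b: print(x.min(0),x.max(0))
sd=shot('side');t=shot('top')
im=np.hstack([cv2.resize(d['pixels'][v-40:v+40,u-50:u+50],None,fx=4,fy=4,interpolation=2) for d,u,v in((w,320,200),(sd,297,145))]) if 0 else np.hstack([cv2.resize(w['pixels'][100:400,200:440],(400,500)),cv2.resize(sd['pixels'][105:185,265:329],(400,500))])
cv2.imwrite('pics/c5.png',im[:,:,::-1])
E
```

```text
[503.591 329.277 104.322]
[296.554 251.385] [335.936 290.756]
[482.372 273.122] [521.593 346.494]
```

View pics/c5.png

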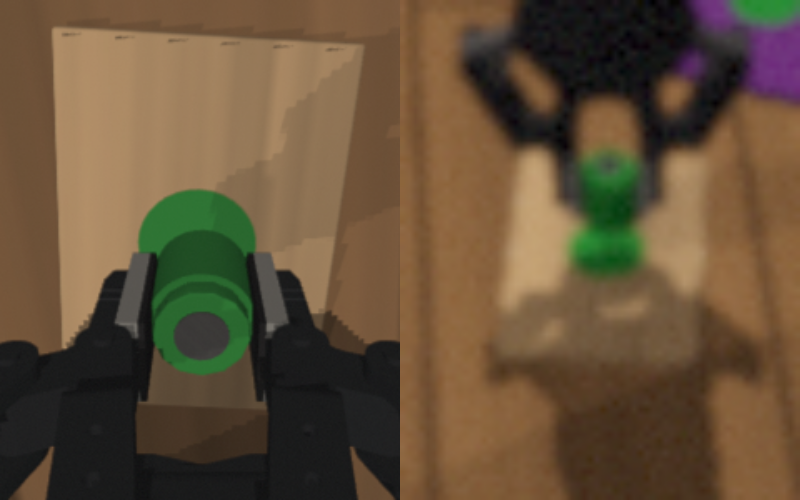

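The wrist crop shows the disc's far edge at row 213 and the rivet set's lower far edge at row 238. It sits about 1.5 mm too far right (+x). I'll work out the correction from these two edges.

```bash
python3 - <<'E'
from h import *
w=shot('wrist');s=ctrl.read_state();z=s['eef_pos'][2];print(s['eef_pos'])
col=w['pixels'][205:260,318:324].mean(1).round().astype(int);g=col[:,1]
print(list(zip(range(205,260),g)))
for r in(236,238,240):print(r,onplane(w,[320.5,r],z-78),onplane(w,[320.5,213.4],6))
for r in(292,301):
  print(onplane(w,[321.7,r],z-46))
E
```

```text
[503.807 330.099 105.129]
[(205, np.int64(129)), (206, np.int64(129)), (207, np.int64(129)), (208, np.int64(129)), (209, np.int64(129)), (210, np.int64(129)), (211, np.int64(129)), (212, np.int64(129)), (213, np.int64(129)), (214, np.int64(129)), (215, np.int64(129)), (216, np.int64(119)), (217, np.int64(116)), (218, np.int64(116)), (219, np.int64(116)), (220, np.int64(116)), (221, np.int64(116)), (222, np.int64(117)), (223, np.int64(116)), (224, np.int64(116)), (225, np.int64(116)), (226, np.int64(116)), (227, np.int64(116)), (228, np.int64(116)), (229, np.int64(116)), (230, np.int64(116)), (231, np.int64(116)), (232, np.int64(116)), (233, np.int64(117)), (234, np.int64(116)), (235, np.int64(117)), (236, np.int64(117)), (237, np.int64(112)), (238, np.int64(86)), (239, np.int64(78)), (240, np.int64(77)), (241, np.int64(78)), (242, np.int64(78)), (243, np.int64(78)), (244, np.int64(78)), (245, np.int64(78)), (246, np.int64(78)), (247, np.int64(78)), (248, np.int64(78)), (249, np.int64(78)), (250, np.int64(78)), (251, np.int64(78)), (252, np.int64(78)), (253, np.int64(78)), (254, np.int64(78)), (255, np.int64(78)), (256, np.int64(78)), (257, np.int64(78)), (258, np.int64(78)), (259, np.int64(78))]
236 [[506.232 343.794]] [[506.617 347.666]]
238 [[506.138 342.707]] [[506.617 347.666]]
240 [[506.043 341.615]] [[506.617 347.666]]
[[505.74  333.231]]
[[505.364 328.848]]
```

Emit:
send_rows(rows=[[[-0.23,-0.17,1.4,0,0,0],[-0.23,-0.17,1.4,0,0,0],[-0.23,-0.17,1.4,0,0,0],[-0.23,-0.17,1.4,0,0,0],[-0.23,-0.17,1.4,0,0,0]]])

```text
clock: 7.15
eef_pos: [501.1, 327.9, 89.7]
tool_rot: [3.141, -0.001, 1.486]
force: [0.1, -0.0, -1.3]
width: 26.0
gripper_force: 59.3
```

```bash
python3 - <<'E'
from h import *
w=shot('wrist');s=ctrl.read_state();z=s['eef_pos'][2];print(s['eef_pos'],s['force'])
cv2.imwrite('pics/c6.png',cv2.resize(w['pixels'][190:350,240:400],(640,640))[:,:,::-1])
col=w['pixels'][190:290,318:324].mean(1)[:,1];d=np.diff(col);e=[190+i for i in range(99) if abs(d[i])>6];print(e)
E
```

```text
[500.997 327.833  89.497] [ 0.145 -0.538 -0.823]
[221, 223, 237, 263, 264, 268, 274, 275, 286, 287]
```

View pics/c6.png

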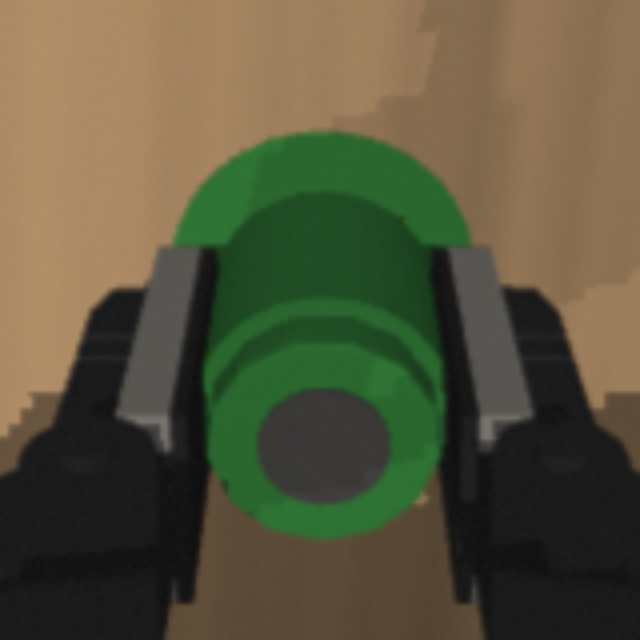

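The rivet set is now centred in the disc: side gaps are equal, and the far edges (rows 222 and 237) give a gap of about 6 mm. I'll lower it to contact.

Emit:
send_rows(rows=[[[0,0,0.2,0,0,0],[0,0,0.4,0,0,0],[0,0,0.5,0,0,0],[0,0,0.5,0,0,0],[0,0,0.5,0,0,0]]])

```text
clock: 7.7
eef_pos: [500.7, 327.5, 83.8]
tool_rot: [-3.141, 0.0, 1.486]
force: [-0.5, 0.1, -1.7]
width: 26.1
gripper_force: 59.5
```

Emit:
send_rows(rows=[[[0,0,0.1,0,0,0],[0,0,0.1,0,0,0],[0,0,0.1,0,0,0]]])

```text
clock: 8.0
eef_pos: [500.7, 327.6, 83.7]
tool_rot: [3.141, 0.0, 1.486]
force: [-1.8, -1.4, 6.3]
width: 25.9
gripper_force: 60.2
```

Emit:
send_rows(rows=[[[0,0,0.1,0,0,0],[0,0,0.1,0,0,0],[0,0,0.1,0,0,0]]])

```text
clock: 8.3
eef_pos: [500.7, 327.6, 83.7]
tool_rot: [3.141, 0.0, 1.486]
force: [-3.5, -2.8, 14.5]
width: 26.5
gripper_force: 61.0
```

Contact. I'll ease off and open.

Emit:
send_rows(rows=[[[0,0,-0.12,0,0,0],[0,0,-0.12,0,0,0]]])

```text
clock: 8.5
eef_pos: [500.9, 327.7, 83.7]
tool_rot: [3.141, -0.0, 1.486]
force: [-1.1, -0.2, 6.5]
width: 26.0
gripper_force: 59.8
```

Emit:
send_rows(rows=[[[0,0,0,0,0,0],[0,0,0,0,0,0],[0,0,0,0,0,0],[0,0,0,0,0,0],[0,0,0,0,0,0],[0,0,-3,0,0,0],[0,0,-8,0,0,0],[0,0,-13,0,0,0],[0,0,-15,0,0,0],[0,0,-15,0,0,0]]], grip=0)

```text
clock: 9.5
eef_pos: [502.3, 328.8, 237.1]
tool_rot: [3.136, -0.005, 1.486]
force: [-0.2, 0.2, -0.0]
width: 85.6
gripper_force: 0.0
```

```bash
python3 - <<'E'
from h import *
w=shot('wrist');s=ctrl.read_state()
cv2.imwrite('pics/c7.png',cv2.resize(w['pixels'][130:290,240:400],(480,480))[:,:,::-1])
g=[b for b in blobs(w,'green',60) if abs(b.mean(0)-[320,195]).max()<40][0];print(g.mean(0))
go(457.5,69.5,232,85)
E
```

```text
[317.596 184.439]
now [501.315 327.892 234.734] [179.842  -0.116  85.116] t 9.55 q7 -0.9573709284258128
ROW [-26.12  -2.17   0.21] [ 0.003 -0.002  0.002] alt [ 0.003  0.004 -3.14 ]
```

View pics/c7.png

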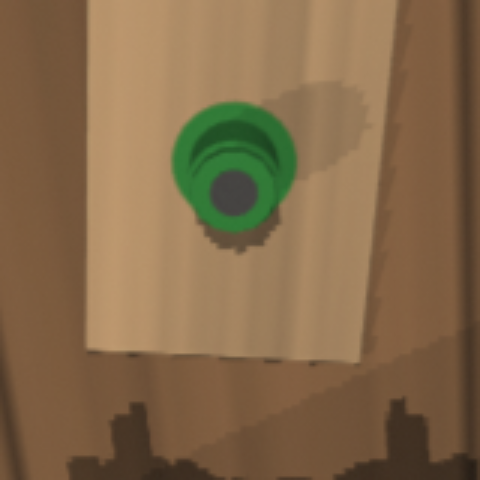

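The rivet set stands centred on its disc, with the disc centred at crop (234,161) and even margins. Back to the stack for the bolster.

Emit:
send_rows(rows=[[[-26.1,-2.2,0,0,0,0],[-26.1,-2.2,0,0,0,0],[-26.1,-2.2,0,0,0,0],[-26.1,-2.2,0,0,0,0],[-26.1,-2.2,0,0,0,0],[-26.1,-2.2,0,0,0,0],[-26.1,-2.2,0,0,0,0],[-26.1,-2.2,0,0,0,0],[-26.1,-2.2,0,0,0,0]]])

```text
clock: 10.45
eef_pos: [456.9, 71.5, 232.8]
tool_rot: [3.142, -0.001, 1.489]
force: [-0.3, 1.4, 0.6]
width: 85.0
gripper_force: 0.0
```

```bash
python3 - <<'E'
from h import *
w=shot('wrist','w8');print(ctrl.read_state()['eef_pos'])
for c,z in(('blue',56),('yellow',36),('red',18)):
    k=dict(smin=150,vmin=90) if c=='yellow' else {}
    for b in blobs(w,c,60,**k):
        if abs(b.mean(0)-[320,200]).max()<90: print(c,b.mean(0).round(1),b.min(0),b.max(0),rect(w,b,z))
go(457.4,69.5,112,85)
E
```

```text
[456.874  71.404 232.898]
blue [319.8 223.9] [301. 218.] [339. 234.] [455.4  48.2 455.4  49.3  30.9  14.2  -4.7]
blue [320.7 176.1] [300. 161.] [341. 185.] [459.5  92.5 459.4  91.   32.1  19.1  -4.7]
yellow [303.9 232.7] [297. 224.] [314. 238.] [441.4  36.2 439.3  34.6  14.4  13.6  -1.7]
yellow [341.5 229.8] [332. 222.] [348. 236.] [472.1  35.3 473.3  34.4  14.3  13.5  -4.1]
yellow [300.6 152.2] [291. 142.] [310. 162.] [444.1 106.5 444.1 106.3  16.5  15.8  85.3]
yellow [336.7 150.4] [327. 140.] [346. 160.] [473.7 105.6 473.9 105.4  16.5  15.5  86.7]
red [322.3 238.9] [289. 229.] [356. 245.] [455.1  20.3 455.4  17.9  64.3  15.9  -3.7]
red [321.1 133.2] [284. 123.] [358. 144.] [461.8 117.6 461.8 118.5  64.2  17.6  -3.5]
now [456.874  71.404 232.898] [179.998  -0.066  85.312] t 10.5 q7 -0.598228881602692
ROW [-0.2   0.07 12.09] [ 0.    -0.001  0.005] alt [ 0.002  0.    -3.136]
```

Emit:
send_rows(rows=[[[-0.18,0.07,5,0,0,0.007],[-0.18,0.07,9,0,0,0.007],[-0.18,0.07,12,0,0,0.007],[-0.18,0.07,12,0,0,0.007],[-0.18,0.07,12,0,0,0.007]]])

```text
clock: 11.0
eef_pos: [457.1, 68.8, 113.1]
tool_rot: [-3.141, -0.0, 1.481]
force: [0.4, 0.1, 0.4]
width: 85.3
gripper_force: 0.0
```

Emit:
send_rows(rows=[[[0,0,0,0,0,0],[0,0,0,0,0,0],[0,0,0,0,0,0],[0,0,0,0,0,0],[0,0,0,0,0,0],[0,0,0,0,0,0],[0,0,0,0,0,0],[0,0,0,0,0,0]]], grip=255)

```text
clock: 11.8
eef_pos: [457.5, 67.4, 114.3]
tool_rot: [3.14, -0.0, 1.479]
force: [-2.2, -1.2, 9.2]
width: 32.6
gripper_force: 59.2
```

Emit:
send_rows(rows=[[[0,0,-0.5,0,0,0],[0,0,-1,0,0,0],[0,0,-4,0,0,0],[0,0,-8,0,0,0],[0,0,-11,0,0,0],[0,0,-11,0,0,0],[0,0,-11,0,0,0]]])

```text
clock: 12.5
eef_pos: [457.1, 67.1, 223.5]
tool_rot: [3.141, 0.0, 1.478]
force: [-1.1, 0.6, -3.2]
width: 32.1
gripper_force: 60.9
```

```bash
python3 - <<'E'
from h import *
w=shot('wrist','w9');print(ctrl.read_state()['eef_pos'])
for c,z in(('blue',ctrl.read_state()['eef_pos'][2]-56),('yellow',36),('red',18)):
    k=dict(smin=150,vmin=90) if c=='yellow' else {}
    for b in blobs(w,c,60,**k):
        if abs(b.mean(0)-[320,220]).max()<120: print(c,b.mean(0).round(1),b.min(0),b.max(0),rect(w,b,z))
go(639.3,-90.8,232,89)
E
```

```text
[456.533  67.02  222.611]
blue [321.2 313.5] [286. 304.] [356. 330.] [456.6  49.1 456.7  50.2  32.2  14.6  -5.4]
blue [320.5 233.5] [283. 204.] [358. 252.] [460.6  94.  460.3  92.6  32.4  22.   -5.4]
yellow [298.1 149.1] [288. 138.] [308. 159.] [443.9 106.3 443.9 106.3  16.3  15.7  88.4]
yellow [335.4 146.6] [326. 136.] [345. 157.] [473.5 105.4 473.5 105.4  16.5  15.1  86. ]
red [319.  129.3] [280. 119.] [358. 141.] [461.7 117.6 461.4 118.4  64.4  17.2  -3.9]
now [456.533  67.02  222.611] [-179.937    0.034   84.7  ] t 12.55 q7 -0.6257983351181453
ROW [-14.03  19.66  -0.95] [-0.001  0.001 -0.075] alt [0.001 0.002 3.067]
```

View pics/w9.png

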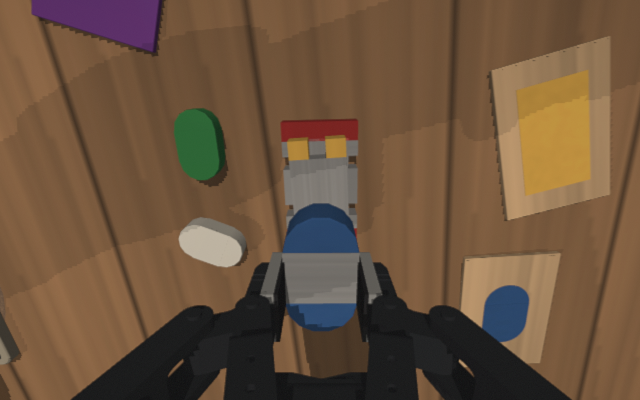

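The bolster is held level between the pads, with its ends at rows 204 and 330, and the die plate stayed put. On to the blue board.

Emit:
send_rows(rows=[[[-14.25,19.65,-1,0,0,-0.075],[-14.25,19.65,-1,0,0,-0.075],[-14.25,19.65,-1,0,0,-0.075],[-14.25,19.65,-1,0,0,-0.075],[-14.25,19.65,-1,0,0,-0.075],[-14.25,19.65,-1,0,0,-0.075],[-14.25,19.65,-1,0,0,-0.075],[-14.25,19.65,-1,0,0,-0.075],[-14.25,19.65,-1,0,0,-0.075]]])

```text
clock: 13.45
eef_pos: [638.6, -90.7, 232.4]
tool_rot: [-3.139, -0.001, 1.556]
force: [0.0, 0.5, -2.8]
width: 32.6
gripper_force: 61.0
```

```bash
cat >> h.py <<'E'
def edges(w,z,x0,y0,sz=(94,138),tol=15):
    """not used"""
E
python3 - <<'E'
from h import *
w=shot('wrist','w10');s=ctrl.read_state();print(s['eef_pos'],np.degrees(s['tool_rot']))
for b in blobs(w,'blue',60): print(b.mean(0).round(1),b.min(0),b.max(0),rect(w,b,6),rect(w,b,s['eef_pos'][2]-57))
h=cv2.cvtColor(w['pixels'],cv2.COLOR_RGB2HSV);print(h[150,[240,260,270,285,360,380,400,420,440]],h[100,[240,260,280,300,320,340,360,380,400]])
t=shot('top');sd=shot('side')
E
```

```text
[638.903 -90.977 232.753] [-179.919   -0.023   89.156]
[320.5 313.4] [286. 304.] [355. 330.] [ 636.5 -243.3  636.5 -240.7   74.1   34.    -0.8] [ 639.1 -108.5  639.1 -107.4   31.7   14.6   -0.8]
[320.4 208.4] [283. 147.] [358. 252.] [ 637.5 -110.7  638.2 -118.1  105.8   75.7  -89.8] [639.5 -51.8 639.8 -54.9  45.2  32.4 -89.8]
[[ 14 126 119]
 [ 14 126 115]
 [ 16 107 177]
 [ 16 106 180]
 [ 15 105 167]
 [ 14 124 117]
 [ 15 128 118]
 [ 14 126 117]
 [ 14 128 133]] [[ 14 125 122]
 [ 14 126 115]
 [ 14 126 117]
 [ 14 125 120]
 [ 14 126 117]
 [ 14 126 115]
 [ 14 124 115]
 [ 14 127 116]
 [ 15 126 117]]
```

View pics/w10.png

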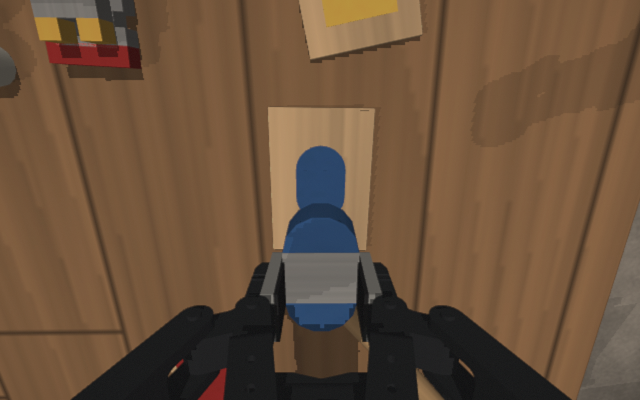

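The board is fully visible apart from the part hidden by the bolster (corners about (268,107), (375,108), (367,250), (273,249)). The patch tip is at (320,147). I'll fit the board rectangle and the tip.

```bash
sed -i '/^def edges/,$d' h.py; cat >> h.py <<'E'
def board(w,u,z=6,smax=115,vmin=140):
    """rectangle of the light plywood piece nearest pixel u"""
    h=cv2.cvtColor(w['pixels'],cv2.COLOR_RGB2HSV);m=cv2.inRange(h,(10,60,vmin),(22,smax,255))
    m=cv2.morphologyEx(m,cv2.MORPH_OPEN,np.ones((3,3)))
    cs,_=cv2.findContours(m,cv2.RETR_EXTERNAL,cv2.CHAIN_APPROX_NONE)
    cs=[c[:,0].astype(float) for c in cs if cv2.contourArea(c)>150 and np.hypot(*(c[:,0].mean(0)-u))<130]
    p=np.vstack(cs); 
    for c in cs: print('  piece',c.min(0),c.max(0))
    return rect(w,cv2.convexHull(p.astype(np.float32))[:,0],z)
E
python3 - <<'E'
from h import *
w=shot('wrist');s=ctrl.read_state();print(s['eef_pos'],np.degrees(s['tool_rot']))
print(board(w,[320,180]))
b=[b for b in blobs(w,'blue') if b[:,1].min()<170][0];up=b[b[:,1]<188];p=onplane(w,up,6);print('tip',p[:,1].max(),p[:,0].min(),p[:,0].max())
for c in([268,107],[375,108],[367,250],[273,249]):print(onplane(w,c,6)[0])
E
```

```text
[639.483 -91.79  233.341] [180.      0.005  89.091]
  piece [267. 106.] [372. 247.]
[638.2 -91.8 638.2 -91.7 137.1  93.2  88.5]
tip -58.01355122497304 616.7414768921461 661.0727333781022
[595.244 -23.33 ]
[688.7   -25.678]
[ 685.817 -164.003]
[ 590.867 -161.371]
```

Emit:
send_rows(rows=[[[-0.3,-0.08,5,0,0,0.01],[-0.3,-0.08,10,0,0,0.01],[-0.3,-0.08,13.5,0,0,0.01],[-0.3,-0.08,13.5,0,0,0.01],[-0.3,-0.08,13.5,0,0,0.01],[-0.3,-0.08,13.5,0,0,0.01]]])

```text
clock: 14.25
eef_pos: [640.8, -95.3, 100.8]
tool_rot: [3.137, -0.0, 1.544]
force: [0.3, -0.2, -2.7]
width: 32.5
gripper_force: 61.0
```

```bash
python3 - <<'E'
from h import *
w=shot('wrist','w11');s=ctrl.read_state();z=s['eef_pos'][2];print(s['eef_pos'],np.degrees(s['tool_rot']),s['clock'])
cv2.imwrite('pics/c11.png',cv2.resize(w['pixels'][60:380,200:440],(480,640))[:,:,::-1][:600])
print(board(w,[320,180]))
col=w['pixels'][60:380,318:324].mean(1).astype(int);d=np.abs(np.diff(col,axis=0)).sum(1);print([60+i+1 for i in range(len(d)) if d[i]>12])
E
```

```text
[640.821 -95.377 100.982] [179.708   0.009  88.451] 14.3
  piece [218. 113.] [407. 295.]
[638.8 -75.5 638.2 -73.2 103.9  93.2  88.4]
[108, 112, 113, 114, 179, 180, 181, 203, 204, 217, 218, 252, 253, 254, 294, 303, 304, 327, 328, 329, 331, 332, 341, 342, 378, 379]
```

View pics/c11.png

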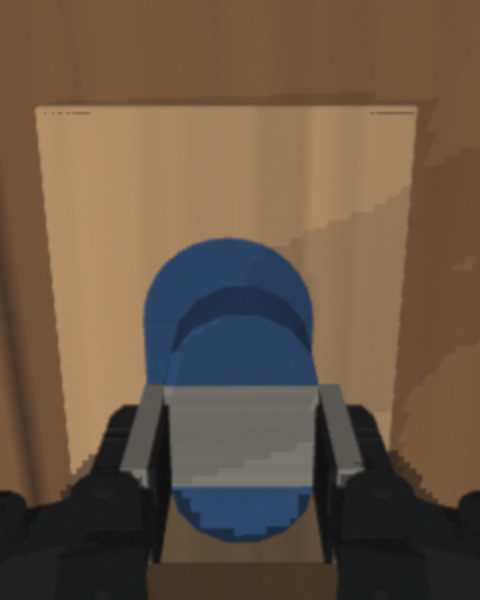

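Bolster level above the patch. The patch spans columns 272–356 with its tip at row 179.5, and the bolster's lower tip is at row 203.5. The bolster is a few mm too far right.

```bash
python3 - <<'E'
from h import *
w=shot('wrist');s=ctrl.read_state();z=s['eef_pos'][2];print(s['eef_pos'],np.degrees(s['tool_rot']))
print('patch sides',onplane(w,[[272,217],[356.5,217],[314.5,179.5]],6))
for zb in(z-78,z-76): print('bolster',onplane(w,[[288,222],[355,222],[321,203.5]],zb))
print('top',onplane(w,[[284,253],[358,253],[321,303.5],[321,217.5]],z-58))
col=w['pixels'][217,255:370].astype(int);d=np.abs(np.diff(col,axis=0)).sum(1);print([(256+i,d[i]) for i in range(len(d)) if d[i]>20])
E
```

```text
[640.599 -95.49  100.851] [179.728   0.017  88.446]
patch sides [[616.355 -77.602]
 [662.108 -78.958]
 [640.062 -57.281]]
bolster [[626.76  -73.798]
 [659.519 -74.771]
 [643.149 -64.685]]
bolster [[626.989 -72.969]
 [659.307 -73.929]
 [643.157 -63.978]]
top [[ 626.42   -80.102]
 [ 658.797  -81.082]
 [ 641.881 -106.772]
 [ 643.056  -63.874]]
[(271, np.int64(67)), (272, np.int64(99)), (273, np.int64(39)), (292, np.int64(33)), (293, np.int64(30)), (349, np.int64(30)), (356, np.int64(95)), (357, np.int64(53))]
```

Emit:
send_rows(rows=[[[0.08,-0.35,0,0,0,0],[0.08,-0.35,1.2,0,0,0],[0.08,-0.35,1.2,0,0,0],[0.08,-0.35,1.2,0,0,0],[0.08,-0.35,1.2,0,0,0]]])

```text
clock: 14.85
eef_pos: [635.5, -94.5, 86.0]
tool_rot: [-3.142, -0.0, 1.544]
force: [0.4, -0.1, -2.4]
width: 32.3
gripper_force: 61.0
```

```bash
python3 - <<'E'
from h import *
w=shot('wrist','w12');s=ctrl.read_state();z=s['eef_pos'][2];print(s['eef_pos'],np.degrees(s['tool_rot']))
def E(a,v0,t): d=np.abs(np.diff(a.astype(int),axis=0)).sum(1);return [(v0+i+1,d[i]) for i in range(len(d)) if d[i]>t]
print(E(w['pixels'][150:300,318:324].mean(1),150,15))
for r in(215,225,235): print(r,E(w['pixels'][r,240:400],240,18))
E
```

```text
[635.552 -94.519  86.101] [179.989  -0.005  88.45 ]
[(188, np.int64(81)), (189, np.int64(85)), (190, np.int64(23)), (198, np.int64(17)), (203, np.int64(22)), (204, np.int64(16)), (217, np.int64(18)), (218, np.int64(42)), (252, np.int64(27)), (253, np.int64(89)), (254, np.int64(17))]
215 [(282, np.int64(84)), (283, np.int64(85)), (284, np.int64(25)), (294, np.int64(33)), (347, np.int64(21)), (348, np.int64(25)), (368, np.int64(79)), (369, np.int64(62))]
225 [(279, np.int64(72)), (280, np.int64(94)), (281, np.int64(32)), (288, np.int64(50)), (295, np.int64(32)), (296, np.int64(26)), (346, np.int64(35)), (353, np.int64(38)), (370, np.int64(31)), (371, np.int64(118)), (372, np.int64(21))]
235 [(279, np.int64(106)), (280, np.int64(79)), (286, np.int64(31)), (287, np.int64(27)), (288, np.int64(26)), (353, np.int64(22)), (354, np.int64(35)), (356, np.int64(32)), (371, np.int64(101)), (372, np.int64(45))]
```

Emit:
send_rows(rows=[[[0.08,0.21,0,0,0,0],[0.08,0.21,0,0,0,0],[0.08,0.21,0,0,0,0],[0.08,0.21,0,0,0,0]]])

```text
clock: 15.3
eef_pos: [637.6, -93.8, 86.2]
tool_rot: [3.142, 0.0, 1.544]
force: [-0.1, -0.2, -2.2]
width: 32.6
gripper_force: 61.0
```

```bash
python3 - <<'E'
from h import *
w=shot('wrist','w13');s=ctrl.read_state();z=s['eef_pos'][2];print(s['eef_pos'],np.degrees(s['tool_rot']))
def E(a,v0,t): d=np.abs(np.diff(a.astype(int),axis=0)).sum(1);return [(v0+i+1,d[i]) for i in range(len(d)) if d[i]>t]
print(E(w['pixels'][150:300,318:324].mean(1),150,15))
for r in(225,235): print(r,E(w['pixels'][r,240:400],240,18))
print(onplane(w,[321,189],6),onplane(w,[321,203.5],z-78))
E
```

```text
[637.482 -93.848  86.143] [-179.998    0.003   88.452]
[(189, np.int64(69)), (190, np.int64(93)), (191, np.int64(29)), (203, np.int64(24)), (204, np.int64(17)), (216, np.int64(25)), (217, np.int64(38)), (218, np.int64(47)), (252, np.int64(27)), (253, np.int64(88)), (290, np.int64(26))]
225 [(275, np.int64(69)), (276, np.int64(95)), (277, np.int64(36)), (288, np.int64(48)), (295, np.int64(34)), (296, np.int64(29)), (345, np.int64(21)), (346, np.int64(32)), (347, np.int64(33)), (353, np.int64(37)), (366, np.int64(69)), (367, np.int64(76))]
235 [(275, np.int64(121)), (276, np.int64(73)), (286, np.int64(28)), (287, np.int64(23)), (354, np.int64(43)), (356, np.int64(35)), (366, np.int64(26)), (367, np.int64(124)), (368, np.int64(22))]
[[639.669 -56.473]] [[639.486 -63.078]]
```

Emit:
send_rows(rows=[[[0,0,0.1,0,0,0],[0,0,0.2,0,0,0],[0,0,0.2,0,0,0],[0,0,0.2,0,0,0]]])

```text
clock: 15.75
eef_pos: [637.6, -93.8, 84.5]
tool_rot: [3.141, 0.0, 1.544]
force: [-1.1, -0.1, 1.0]
width: 32.6
gripper_force: 61.5
```

Emit:
send_rows(rows=[[[0,0,0.1,0,0,0],[0,0,0.1,0,0,0],[0,0,0.1,0,0,0]]])

```text
clock: 16.05
eef_pos: [637.5, -93.8, 84.4]
tool_rot: [3.141, 0.001, 1.544]
force: [-2.3, 0.9, 8.3]
width: 32.5
gripper_force: 62.5
```

Contact: release and rise, then check the bolster.

Emit:
send_rows(rows=[[[0,0,0,0,0,0],[0,0,0,0,0,0],[0,0,0,0,0,0],[0,0,0,0,0,0],[0,0,0,0,0,0],[0,0,-3,0,0,0],[0,0,-8,0,0,0],[0,0,-13,0,0,0],[0,0,-15,0,0,0],[0,0,-15,0,0,0]]], grip=0)

```text
clock: 17.05
eef_pos: [639.6, -93.8, 237.4]
tool_rot: [3.134, 0.001, 1.543]
force: [0.3, 0.1, -0.2]
width: 85.4
gripper_force: 0.0
```

```bash
python3 - <<'E'
from h import *
w=shot('wrist','w14')
cv2.imwrite('pics/c14.png',cv2.resize(w['pixels'][90:270,240:400],(480,540))[:,:,::-1])
print(board(w,[320,180]))
go(457.6,67,232,85.5)
E
```

```text
piece [263. 104.] [367. 243.]
[637.7 -92.  637.7 -92.  136.   93.   88.5]
now [638.278 -93.864 234.841] [179.803   0.024  88.443] t 17.1 q7 -0.21010696305713156
ROW [ 15.59 -18.5    0.21] [0.003 0.    0.051] alt [-0.001  0.005 -3.09 ]
```

View pics/c14.png

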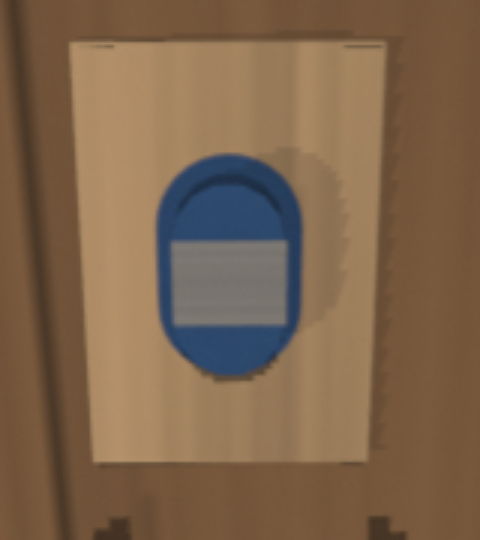

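The bolster is centred and parallel on the blue patch, with even margins all round. Back to the stack for the die plate.

Emit:
send_rows(rows=[[[15.6,-18.5,0,0,0,0.051],[15.6,-18.5,0,0,0,0.051],[15.6,-18.5,0,0,0,0.051],[15.6,-18.5,0,0,0,0.051],[15.6,-18.5,0,0,0,0.051],[15.6,-18.5,0,0,0,0.051],[15.6,-18.5,0,0,0,0.051],[15.6,-18.5,0,0,0,0.051],[15.6,-18.5,0,0,0,0.051]]])

```text
clock: 18.0
eef_pos: [457.6, 66.1, 232.6]
tool_rot: [-3.141, 0.0, 1.49]
force: [0.2, -0.2, 0.3]
width: 85.1
gripper_force: 0.0
```

```bash
python3 - <<'E'
from h import *
w=shot('wrist','w15');print(ctrl.read_state()['eef_pos'])
for c,z in(('yellow',36),('red',18)):
    k=dict(smin=150,vmin=90) if c=='yellow' else {}
    bs=[b for b in blobs(w,c,60,**k) if abs(b.mean(0)-[320,200]).max()<90]
    for b in bs: print(c,b.mean(0).round(1),b.min(0),b.max(0),rect(w,b,z))
    P=[rect(w,b,z)[:2] for b in bs]
    if c=='yellow': m=np.array(P)[:, :];print('mean',m.mean(0))
go(457.8,69.8,95,85.5)
E
```

```text
[457.519  66.14  232.655]
yellow [304.6 224.6] [296. 217.] [313. 232.] [441.7  36.5 441.8  36.4  15.1  14.3  -4.6]
yellow [338.8 223. ] [330. 216.] [347. 230.] [471.8  35.5 471.8  35.5  15.2  13.3  -4.6]
yellow [299.3 145.5] [289. 135.] [309. 155.] [444.1 106.4 444.1 106.2  16.4  15.9  87.4]
yellow [335.5 143.6] [326. 134.] [345. 154.] [473.9 105.4 473.9 105.4  16.2  15.3  89. ]
mean [457.875  70.95 ]
red [320.9 232.8] [287. 224.] [355. 239.] [455.   20.5 455.2  18.8  64.4  15.5  -4.6]
red [320.3 126.8] [282. 117.] [357. 137.] [461.7 117.6 462.  118.3  64.2  16.7  -4.6]
now [457.519  66.14  232.655] [-179.985    0.008   85.398] t 18.05 q7 -0.611404925249204
ROW [ 0.37  0.   13.77] [-0.     0.    -0.002] alt [0.   0.   3.14]
```

Emit:
send_rows(rows=[[[0.41,0,5,0,0,-0.047],[0.41,0,10,0,0,-0.047],[0.41,0,13.8,0,0,-0.047],[0.41,0,13.8,0,0,-0.047],[0.41,0,13.8,0,0,-0.047],[0.41,0,13.8,0,0,-0.047]]])

```text
clock: 18.65
eef_pos: [458.4, 71.3, 96.8]
tool_rot: [3.139, -0.001, 1.539]
force: [0.1, 0.3, -0.2]
width: 85.4
gripper_force: 0.0
```

Emit:
send_rows(rows=[[[0,0,0,0,0,0],[0,0,0,0,0,0],[0,0,0,0,0,0],[0,0,0,0,0,0],[0,0,0,0,0,0],[0,0,0,0,0,0],[0,0,0,0,0,0]]], grip=255)

```text
clock: 19.35
eef_pos: [457.6, 71.1, 96.6]
tool_rot: [3.139, 0.0, 1.54]
force: [-1.0, -0.3, 12.5]
width: 44.5
gripper_force: 60.1
```

Emit:
send_rows(rows=[[[0,0,-0.5,0,0,0],[0,0,-1,0,0,0],[0,0,-4,0,0,0],[0,0,-8,0,0,0],[0,0,-13,0,0,0],[0,0,-13,0,0,0],[0,0,-13,0,0,0]]])

```text
clock: 20.05
eef_pos: [457.3, 70.8, 225.9]
tool_rot: [3.14, -0.0, 1.539]
force: [-0.1, -0.5, -4.9]
width: 43.8
gripper_force: 63.4
```

```bash
python3 - <<'E'
from h import *
w=shot('wrist','w16');s=ctrl.read_state();print(s['eef_pos'],np.degrees(s['tool_rot']))
for c,z in(('yellow',s['eef_pos'][2]-57),('red',18)):
    k=dict(smin=150,vmin=90) if c=='yellow' else {}
    for b in blobs(w,c,60,**k):
        if abs(b.mean(0)-[320,220]).max()<130: print(c,b.mean(0).round(1),b.min(0),b.max(0),rect(w,b,z))
go(665.5,92.5,232,99.5)
E
```

```text
[456.388  70.549 224.686] [-179.94     0.045   88.186]
yellow [350.3 341.1] [334. 330.] [367. 353.] [471.6  36.9 471.6  37.1  15.9  13.9  -2. ]
yellow [290.5 341.1] [275. 330.] [306. 353.] [442.5  37.9 442.7  38.1  15.3  13.8  -2. ]
yellow [354.7 204.9] [337. 183.] [375. 226.] [474.  107.4 473.8 107.2  19.1  15.7  88.3]
yellow [286.4 205.2] [266. 183.] [305. 226.] [445.  108.3 445.  108.1  19.   16.   88.1]
red [321.9 133.9] [284. 122.] [361. 145.] [461.5 117.6 461.2 117.6  64.3  17.6  -3.8]
now [456.388  70.549 224.686] [-179.94     0.045   88.186] t 20.1 q7 -0.6180694340380355
ROW [ 2.86 20.83 -0.76] [-0.001  0.001 -0.197] alt [0.001 0.002 2.944]
```

Emit:
send_rows(rows=[[[2.76,20.8,-0.7,0,0,-0.218],[2.76,20.8,-0.7,0,0,-0.218],[2.76,20.8,-0.7,0,0,-0.218],[2.76,20.8,-0.7,0,0,-0.218],[2.76,20.8,-0.7,0,0,-0.218],[2.76,20.8,-0.7,0,0,-0.218],[2.76,20.8,-0.7,0,0,-0.218],[2.76,20.8,-0.7,0,0,-0.218],[2.76,20.8,-0.7,0,0,-0.218]]])

```text
clock: 21.0
eef_pos: [664.7, 92.3, 231.8]
tool_rot: [-3.14, 0.0, 1.758]
force: [0.5, -0.2, -3.4]
width: 44.1
gripper_force: 63.6
```

```bash
python3 - <<'E'
from h import *
w=shot('wrist','w17');s=ctrl.read_state();print(s['eef_pos'],np.degrees(s['tool_rot']))
for b in blobs(w,'yellow',60,smin=150,vmin=90): print(b.mean(0).round(1),b.min(0),b.max(0),rect(w,b,6))
print(board(w,[320,180]));print(board(w,[320,180],vmin=100))
E
```

```text
[665.042  92.211 232.086] [-179.952    0.024  100.737]
[350.5 340.8] [334. 330.] [367. 352.] [731.9 -83.2 732.2 -83.   36.6  30.5  10.8]
[290.7 341.1] [275. 330.] [306. 353.] [666.3 -96.4 666.5 -96.2  35.4  31.9  10.8]
[320.5 184.9] [266. 131.] [374. 226.] [664.6  93.1 665.4  88.9 103.6  91.8  10.8]
  piece [343. 106.] [373. 181.]
  piece [267. 106.] [330. 181.]
[658.2 126.  658.2 126.   93.3  67.5  10.7]
  piece [267. 106.] [374. 181.]
[658.4 126.1 658.5 126.1  94.3  67.5  10.7]
```

View pics/w17.png

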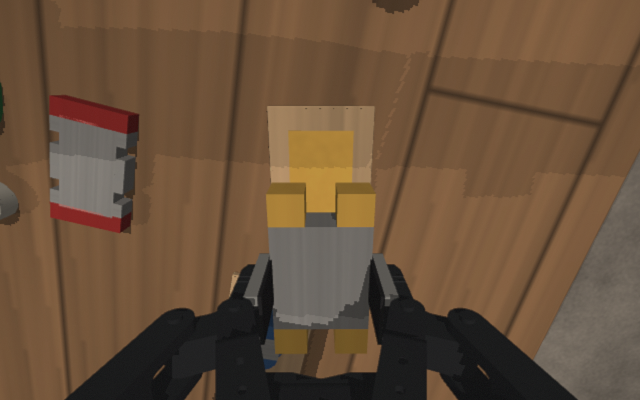

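The die plate is held straight over the yellow board: patch columns 289–353, plate 266–374, board far edge at row 106. I'll lower it and check with edges.

Emit:
send_rows(rows=[[[-0.15,0,5,0,0,0],[-0.15,0,10,0,0,0],[-0.15,0,14,0,0,0],[-0.15,0,14,0,0,0],[-0.15,0,14,0,0,0],[-0.15,0,14,0,0,0],[-0.15,0,14,0,0,0]]])

```text
clock: 21.75
eef_pos: [667.4, 91.2, 94.7]
tool_rot: [3.138, 0.0, 1.758]
force: [0.6, -0.6, -3.5]
width: 44.1
gripper_force: 66.7
```

```bash
cat >> h.py <<'E'
def E(a,v0,t): d=np.abs(np.diff(a.astype(int),axis=0)).sum(1);return [(v0+i+1,int(d[i])) for i in range(len(d)) if d[i]>t]
E
python3 - <<'E'
from h import *
w=shot('wrist','w18');s=ctrl.read_state();print(s['eef_pos'],np.degrees(s['tool_rot']),s['force'])
for c in(290,350): print(c,E(w['pixels'][60:300,c-3:c+3].mean(1),60,15))
for r in(150,165,175,185,200): print(r,E(w['pixels'][r,180:460],180,22))
E
```

```text
[667.241  91.034  94.479] [179.806   0.011 100.701] [ 1.228 -0.247 -2.924]
290 [(117, 33), (118, 92), (122, 16), (123, 18), (161, 16), (162, 36), (183, 76), (184, 23), (194, 24), (195, 57), (228, 97), (229, 23)]
350 [(117, 30), (118, 79), (161, 20), (162, 50), (183, 55), (184, 34), (195, 61), (196, 23), (228, 75), (229, 44), (292, 20)]
150 [(218, 78), (219, 50), (410, 70), (411, 24)]
165 [(219, 32), (220, 73), (221, 28), (255, 30), (373, 51), (408, 41), (409, 40)]
175 [(220, 29), (221, 77), (222, 25), (256, 33), (372, 25), (373, 37), (407, 37), (408, 41)]
185 [(221, 26), (222, 76), (223, 24), (271, 53), (306, 49), (307, 45), (336, 66), (337, 24), (371, 46), (372, 34), (407, 59), (408, 23)]
200 [(223, 63), (224, 56), (258, 23), (304, 110), (305, 43), (306, 74), (307, 83), (331, 103), (332, 50), (336, 23), (337, 79), (338, 84), (376, 41), (405, 59), (406, 25)]
```

Emit:
send_rows(rows=[[[0,0,0,0,0,0],[0,0,0,0,0,0],[0,0,0,0,0,0],[0,0,0,0,0,0]]])

```text
clock: 22.2
eef_pos: [666.1, 90.9, 92.2]
tool_rot: [-3.142, -0.0, 1.758]
force: [0.4, -0.3, -4.1]
width: 44.1
gripper_force: 66.7
```

```bash
cat > chk.py <<'E'
from h import *
w=shot('wrist','chk');s=ctrl.read_state();z=s['eef_pos'][2];print(s['eef_pos'],np.degrees(s['tool_rot']),s['force'])
for c in(290,350): print(c,E(w['pixels'][60:260,c-3:c+3].mean(1),60,15))
for r in(175,185): print(r,E(w['pixels'][r,180:460],180,22))
E
python3 chk.py; python3 - <<'E'
from h import *
w=shot('wrist');z=ctrl.read_state()['eef_pos'][2]
print(onplane(w,[[320,118],[320,162]],6),onplane(w,[320,183.5],z-78.6))
E
```

```text
[666.136  90.886  92.134] [-179.998    0.001  100.715] [ 0.055 -0.543 -4.814]
290 [(117, 26), (118, 89), (119, 19), (121, 23), (122, 54), (123, 61), (124, 16), (162, 22), (163, 37), (183, 72), (184, 23), (194, 24), (195, 60), (228, 96), (229, 25)]
350 [(117, 17), (118, 77), (119, 22), (162, 20), (163, 48), (183, 56), (184, 34), (195, 62), (196, 24), (228, 73), (229, 46)]
175 [(222, 54), (223, 61), (258, 29), (377, 45), (412, 36), (413, 40)]
185 [(223, 49), (224, 64), (259, 28), (271, 50), (306, 53), (307, 47), (336, 67), (337, 29), (371, 47), (372, 36), (376, 39), (377, 23), (411, 41), (412, 40)]
[[653.646 159.56 ]
 [657.475 139.176]] [[659.094 130.64 ]]
```

Emit:
send_rows(rows=[[[0.24,-0.17,0,0,0,0],[0.24,-0.17,0.4,0,0,0],[0.24,-0.17,0.4,0,0,0],[0.24,-0.17,0.4,0,0,0],[0.24,-0.17,0.4,0,0,0]]])

```text
clock: 22.8
eef_pos: [664.1, 92.9, 88.1]
tool_rot: [3.142, 0.0, 1.758]
force: [-0.3, 0.9, -4.4]
width: 44.1
gripper_force: 66.7
```

```bash
python3 chk.py; python3 - <<'E'
from h import *
w=shot('wrist');z=ctrl.read_state()['eef_pos'][2]
for r in range(118,128,2):print(r,onplane(w,[320,r],6),onplane(w,[320,r+46],6))
print(onplane(w,[320,183.5],z-78.6))
E
```

```text
[664.144  92.849  88.15 ] [179.992   0.004 100.706] [-0.319 -0.741 -3.999]
290 [(123, 29), (124, 80), (125, 25), (128, 64), (129, 55), (130, 16), (169, 29), (170, 29), (183, 69), (184, 20), (194, 24), (195, 58), (228, 97), (229, 25)]
350 [(123, 21), (124, 66), (125, 25), (169, 35), (170, 36), (183, 62), (184, 35), (195, 63), (196, 25), (228, 74), (229, 45)]
175 [(223, 90), (224, 38), (260, 35), (382, 44), (418, 50), (419, 34)]
185 [(224, 91), (225, 34), (261, 23), (271, 52), (306, 51), (307, 46), (335, 78), (336, 33), (371, 45), (372, 40), (381, 52), (417, 53), (418, 29)]
118 [[651.628 161.852]] [[655.534 141.042]]
120 [[651.791 160.986]] [[655.712 140.093]]
122 [[651.954 160.116]] [[655.89  139.141]]
124 [[652.118 159.243]] [[656.07  138.184]]
126 [[652.282 158.367]] [[656.25  137.224]]
[[657.119 132.635]]
```

Emit:
send_rows(rows=[[[0,0,0.2,0,0,0],[0,0,0.3,0,0,0],[0,0,0.35,0,0,0],[0,0,0.35,0,0,0],[0,0,0.35,0,0,0]]])

```text
clock: 23.4
eef_pos: [664.0, 93.0, 84.6]
tool_rot: [3.142, -0.0, 1.758]
force: [0.7, 0.2, -3.6]
width: 44.2
gripper_force: 66.7
```

Emit:
send_rows(rows=[[[0,0,0.1,0,0,0],[0,0,0.1,0,0,0],[0,0,0.1,0,0,0]]])

```text
clock: 23.7
eef_pos: [664.2, 93.0, 84.0]
tool_rot: [3.141, 0.0, 1.758]
force: [-0.4, -0.3, 0.0]
width: 44.3
gripper_force: 67.1
```

Emit:
send_rows(rows=[[[0,0,0.06,0,0,0],[0,0,0.06,0,0,0],[0,0,0.06,0,0,0]]])

```text
clock: 24.0
eef_pos: [664.2, 93.0, 83.9]
tool_rot: [3.141, 0.0, 1.758]
force: [-1.8, -0.6, 4.7]
width: 44.0
gripper_force: 67.8
```

Emit:
send_rows(rows=[[[0,0,0,0,0,0],[0,0,0,0,0,0],[0,0,0,0,0,0],[0,0,0,0,0,0],[0,0,0,0,0,0],[0,0,-3,0,0,0],[0,0,-8,0,0,0],[0,0,-13,0,0,0],[0,0,-15,0,0,0],[0,0,-15,0,0,0]]], grip=0)

```text
clock: 25.0
eef_pos: [666.1, 93.6, 237.5]
tool_rot: [3.134, -0.0, 1.757]
force: [0.3, 0.7, 0.3]
width: 85.2
gripper_force: 0.0
```

```bash
python3 - <<'E'
from h import *
w=shot('wrist','w19')
print(board(w,[320,180]))
for c in(305,340): print(c,E(w['pixels'][90:270,c-2:c+2].mean(1),90,15))
for r in(170,190): print(r,E(w['pixels'][r,250:400],250,22))
for z in (6,24):
  for b in blobs(w,'yellow',60,smin=150,vmin=90): print(b.min(0),b.max(0),rect(w,b,z))
go(458.2,68,232,86)
E
```

```text
piece [264. 107.] [367. 246.]
[664.2  92.  664.2  91.9 136.7  93.2 -79.5]
305 [(107, 83), (108, 25), (131, 39), (132, 22), (137, 57), (138, 37), (140, 57), (141, 28), (157, 46), (158, 65), (176, 22), (215, 95), (216, 27), (229, 34), (230, 94), (231, 22), (232, 122), (233, 22), (246, 17), (247, 94), (248, 21)]
340 [(107, 103), (108, 27), (109, 37), (110, 30), (131, 40), (132, 21), (137, 52), (138, 37), (140, 57), (141, 28), (157, 48), (158, 63), (175, 26), (214, 19), (215, 83), (216, 21), (229, 24), (230, 40), (246, 32), (247, 70), (248, 16)]
170 [(266, 48), (267, 81), (285, 26), (286, 23), (290, 71), (291, 66), (342, 56), (343, 54), (347, 37), (365, 58), (366, 59), (395, 25)]
190 [(268, 118), (286, 30), (291, 81), (292, 39), (341, 28), (342, 62), (343, 27), (346, 26), (347, 32), (364, 46), (365, 69), (389, 25), (391, 28), (394, 26), (395, 23)]
[285. 131.] [347. 229.] [664.5  91.1 664.6  91.1  96.8  57.2 -79.5]
[285. 131.] [347. 229.] [663.7  96.1 663.8  96.2  91.1  53.8 -79.5]
now [664.802  93.075 234.892] [179.795   0.014 100.701] t 25.05 q7 -0.3214616313378237
ROW [  1.37 -20.77   0.21] [ 0.004 -0.     0.257] alt [ 0.     0.005 -2.885]
```

Emit:
send_rows(rows=[[[1.35,-20.7,0,0,0,0.257],[1.35,-20.7,0,0,0,0.257],[1.35,-20.7,0,0,0,0.257],[1.35,-20.7,0,0,0,0.257],[1.35,-20.7,0,0,0,0.257],[1.35,-20.7,0,0,0,0.257],[1.35,-20.7,0,0,0,0.257],[1.35,-20.7,0,0,0,0.257],[1.35,-20.7,0,0,0,0.257]]])

```text
clock: 25.95
eef_pos: [459.4, 68.0, 232.7]
tool_rot: [3.141, -0.001, 1.5]
force: [-0.6, 0.8, 1.0]
width: 85.4
gripper_force: 0.0
```

```bash
python3 - <<'E'
from h import *
w=shot('wrist','w20');s=ctrl.read_state();print(s['eef_pos'])
for b in blobs(w,'red',60): print(b.mean(0).round(1),b.min(0),b.max(0),rect(w,b,18))
for r in(175,180,185): print(r,E(w['pixels'][r,270:370],270,25))
go(458.4,69,78,86)
E
```

```text
[459.077  67.92  232.728]
[318.7 233.7] [285. 226.] [352. 241.] [454.9  20.6 454.8  20.2  64.2  15.6  -4.1]
[318.5 130.1] [281. 120.] [356. 140.] [461.9 117.2 461.8 117.2  64.4  16.8  -4.1]
175 [(278, 26), (283, 60), (355, 63)]
180 [(283, 50), (354, 43), (355, 55)]
185 [(283, 35), (284, 36), (354, 58), (355, 45)]
now [459.077  67.92  232.728] [179.988  -0.033  85.966] t 26.0 q7 -0.6403712104972835
ROW [ 0.09 -0.08 15.47] [ 0.    -0.001 -0.001] alt [-0.001 -0.     3.141]
```

Emit:
send_rows(rows=[[[0.08,-0.06,5,0,0,0],[0.08,-0.06,10,0,0,0],[0.08,-0.06,14,0,0,0],[0.08,-0.06,15.5,0,0,0],[0.08,-0.06,15.5,0,0,0],[0.08,-0.06,15.5,0,0,0],[0.08,-0.06,15.5,0,0,0]]])

```text
clock: 26.7
eef_pos: [458.7, 68.8, 79.0]
tool_rot: [3.139, -0.001, 1.5]
force: [0.2, -0.2, 0.5]
width: 85.4
gripper_force: 0.0
```

Emit:
send_rows(rows=[[[0,0,0,0,0,0],[0,0,0,0,0,0],[0,0,0,0,0,0],[0,0,0,0,0,0],[0,0,0,0,0,0],[0,0,0,0,0,0]]], grip=255)

```text
clock: 27.3
eef_pos: [458.0, 68.6, 79.6]
tool_rot: [3.139, -0.0, 1.501]
force: [-1.9, 1.0, 12.3]
width: 61.8
gripper_force: 62.6
```

Emit:
send_rows(rows=[[[0,0,-0.5,0,0,0],[0,0,-1,0,0,0],[0,0,-4,0,0,0],[0,0,-8,0,0,0],[0,0,-12,0,0,0],[0,0,-15,0,0,0],[0,0,-15,0,0,0],[0,0,-15,0,0,0]]])

```text
clock: 28.1
eef_pos: [457.1, 67.8, 227.8]
tool_rot: [-3.141, 0.001, 1.5]
force: [-1.4, 0.9, -7.8]
width: 61.2
gripper_force: 71.5
```

```bash
python3 - <<'E'
from h import *
w=shot('wrist','w21');s=ctrl.read_state();print(s['eef_pos'],np.degrees(s['tool_rot']))
for b in blobs(w,'red',60): print(b.mean(0).round(1),b.min(0),b.max(0),rect(w,b,s['eef_pos'][2]-59))
go(516.2,-348.5,232,101)
E
```

```text
[456.436  67.704 226.889] [-179.855    0.072   85.957]
[320.5 359.7] [257. 348.] [384. 372.] [454.6  21.4 454.4  21.5  63.1  15.3  -4.1]
[320.8 173.7] [242. 151.] [398. 195.] [461.4 117.8 461.3 117.8  63.2  18.4  -4.1]
now [456.436  67.704 226.889] [-179.855    0.072   85.957] t 28.15 q7 -0.7449047786494283
ROW [-41.1    8.89  -0.48] [-0.003  0.001 -0.263] alt [0.001 0.004 2.879]
```

Emit:
send_rows(rows=[[[-10,2.2,-0.5,0,0,-0.1],[-20,4.4,-0.5,0,0,-0.15],[-30,6.5,-0.5,0,0,-0.2],[-41.2,8.9,-0.5,0,0,-0.263],[-41.2,8.9,-0.5,0,0,-0.263],[-41.2,8.9,-0.5,0,0,-0.263],[-41.2,8.9,-0.5,0,0,-0.263],[-41.2,8.9,-0.5,0,0,-0.263],[-41.2,8.9,-0.5,0,0,-0.263],[-41.2,8.9,-0.5,0,0,-0.263]]])

```text
clock: 29.15
eef_pos: [515.0, -354.1, 228.8]
tool_rot: [-3.136, -0.0, 1.756]
force: [-0.3, 0.4, -7.5]
width: 61.3
gripper_force: 71.6
```

Emit:
send_rows(rows=[[[0,0,0,0,0,0],[0,0,0,0,0,0],[0,0,0,0,0,0]]])

```text
clock: 29.45
eef_pos: [517.5, -346.8, 232.2]
tool_rot: [-3.14, -0.002, 1.767]
force: [-0.6, 0.4, -8.1]
width: 61.7
gripper_force: 71.6
```

```bash
python3 - <<'E'
from h import *
w=shot('wrist','w22');s=ctrl.read_state();print(s['eef_pos'],np.degrees(s['tool_rot']))
for b in blobs(w,'red',60): print(b.mean(0).round(1),b.min(0),b.max(0),rect(w,b,6))
print(board(w,[320,130]));print(board(w,[320,130],vmin=100))
for r in(110,125,140): print(r,E(w['pixels'][r,230:410],230,30))
for c in(290,350): print(c,E(w['pixels'][60:260,c-3:c+3].mean(1),60,15))
E
```

```text
[ 517.674 -347.149  232.588] [-179.959   -0.053  101.197]
[320.5 360. ] [257. 348.] [384. 372.] [ 558.8 -554.2  558.8 -554.7  144.1   34.8   11.2]
[319.9 161. ] [242. 117.] [398. 195.] [ 513.2 -323.9  513.4 -329.3  144.1   72.    11.2]
  piece [264. 108.] [370. 150.]
[ 505.1 -299.8  505.2 -299.8   93.4   36.7   11.2]
  piece [264. 108.] [370. 150.]
[ 505.3 -299.8  505.3 -299.8   93.9   36.7   11.2]
110 [(263, 34), (264, 121), (329, 65), (330, 50), (370, 65), (371, 59)]
125 [(264, 79), (265, 78), (274, 117), (275, 91), (360, 116), (361, 54), (370, 88)]
140 [(265, 117), (266, 36), (274, 40), (275, 128), (276, 64), (359, 87), (360, 90), (369, 97), (370, 40)]
290 [(108, 103), (109, 71), (116, 100), (117, 94), (118, 25), (150, 16), (151, 43), (158, 19), (159, 42), (191, 18), (192, 18), (195, 18), (196, 120), (197, 21), (241, 24)]
350 [(108, 70), (109, 59), (116, 42), (117, 107), (118, 43), (150, 16), (151, 43), (158, 45), (159, 34), (191, 77), (192, 64), (194, 26), (196, 107), (197, 22), (230, 20)]
```

Emit:
send_rows(rows=[[[-0.25,-0.25,5,0,0,0],[-0.25,-0.25,10,0,0,0],[-0.25,-0.25,13.8,0,0,0],[-0.25,-0.25,13.8,0,0,0],[-0.25,-0.25,13.8,0,0,0],[-0.25,-0.25,13.8,0,0,0],[-0.25,-0.25,13.8,0,0,0],[-0.25,-0.25,13.8,0,0,0],[-0.25,-0.25,13.8,0,0,0],[-0.25,-0.25,13.8,0,0,0]]])

```text
clock: 30.5
eef_pos: [515.7, -351.8, 95.6]
tool_rot: [3.141, 0.001, 1.764]
force: [0.9, -0.0, -8.3]
width: 61.4
gripper_force: 72.1
```

```bash
cat > chk2.py <<'E'
from h import *
w=shot('wrist','chk');s=ctrl.read_state();z=s['eef_pos'][2];print(s['eef_pos'],np.degrees(s['tool_rot']),s['force'])
for c in(290,350): print(c,E(w['pixels'][60:210,c-3:c+3].mean(1),60,15))
for r in(130,140,150,160,170): print(r,E(w['pixels'][r,180:460],180,22))
for r in range(110,160,4): print(r,onplane(w,[320,r],6)[0],onplane(w,[320,r],z-79.5)[0])
E
python3 chk2.py
```

```text
[ 515.622 -351.756   95.405] [179.982   0.025 101.048] [-1.009 -0.091 -8.356]
290 [(111, 16), (113, 21), (114, 108), (115, 42), (129, 113), (130, 82), (151, 30), (158, 28), (159, 34), (192, 20), (195, 23), (196, 125), (197, 19)]
350 [(114, 105), (115, 26), (129, 122), (130, 49), (150, 20), (151, 26), (158, 32), (159, 29), (190, 18), (191, 95), (192, 48)]
130 [(221, 79), (222, 71), (239, 112), (240, 86), (398, 115), (399, 57), (415, 43), (416, 88)]
140 [(222, 76), (223, 68), (240, 142), (241, 81), (397, 69), (398, 84), (415, 54)]
150 [(223, 75), (224, 71), (241, 137), (242, 76), (396, 48), (397, 110), (414, 64)]
160 [(224, 78), (225, 70), (241, 48), (242, 124), (243, 56), (399, 119), (413, 55), (414, 28)]
170 [(225, 78), (226, 66), (242, 83), (243, 106), (244, 42), (398, 89), (399, 50), (412, 47), (413, 39)]
110 [ 502.18  -279.985] [ 502.08  -279.383]
114 [ 502.527 -281.776] [ 502.406 -281.063]
118 [ 502.877 -283.58 ] [ 502.734 -282.755]
122 [ 503.229 -285.399] [ 503.064 -284.461]
126 [ 503.584 -287.231] [ 503.398 -286.18 ]
130 [ 503.942 -289.078] [ 503.733 -287.913]
134 [ 504.303 -290.94 ] [ 504.072 -289.659]
138 [ 504.667 -292.816] [ 504.413 -291.418]
142 [ 505.033 -294.707] [ 504.757 -293.192]
146 [ 505.403 -296.613] [ 505.103 -294.98 ]
150 [ 505.775 -298.534] [ 505.452 -296.782]
154 [ 506.15 -300.47] [ 505.805 -298.598]
158 [ 506.529 -302.422] [ 506.159 -300.429]
```

Emit:
send_rows(rows=[[[0.24,-0.05,0.2,0,0,0],[0.24,-0.05,0.6,0,0,0],[0.24,-0.05,0.6,0,0,0],[0.24,-0.05,0.6,0,0,0],[0.24,-0.05,0.6,0,0,0]]])

```text
clock: 31.05
eef_pos: [514.7, -349.4, 89.0]
tool_rot: [3.141, -0.0, 1.764]
force: [1.1, -0.3, -8.7]
width: 61.8
gripper_force: 72.0
```

```bash
python3 chk2.py
```

```text
[ 514.756 -349.376   89.035] [179.99    0.003 101.055] [-0.165 -0.389 -8.93 ]
290 [(120, 23), (121, 83), (122, 60), (136, 58), (137, 107), (138, 44), (150, 18), (151, 24), (158, 29), (159, 30), (191, 73), (192, 80)]
350 [(121, 86), (122, 36), (136, 36), (137, 93), (138, 37), (150, 22), (151, 22), (158, 30), (159, 31), (191, 102), (192, 48)]
130 [(218, 118), (219, 36), (420, 35), (421, 76)]
140 [(219, 84), (220, 65), (237, 52), (238, 120), (239, 56), (401, 34), (402, 147), (414, 28), (420, 63)]
150 [(220, 97), (221, 55), (238, 84), (239, 106), (240, 36), (267, 27), (271, 36), (292, 35), (296, 26), (318, 33), (321, 27), (343, 23), (401, 106), (402, 47), (419, 56)]
160 [(221, 92), (222, 59), (239, 90), (240, 106), (241, 33), (400, 95), (401, 58), (418, 49), (419, 30)]
170 [(222, 92), (223, 57), (240, 121), (241, 94), (399, 40), (400, 108), (417, 44), (418, 39)]
110 [ 501.139 -277.048] [ 501.105 -276.835]
114 [ 501.472 -278.764] [ 501.43  -278.512]
118 [ 501.808 -280.495] [ 501.758 -280.202]
122 [ 502.146 -282.238] [ 502.089 -281.906]
126 [ 502.487 -283.995] [ 502.422 -283.622]
130 [ 502.831 -285.766] [ 502.757 -285.352]
134 [ 503.177 -287.55 ] [ 503.096 -287.095]
138 [ 503.526 -289.349] [ 503.437 -288.852]
142 [ 503.877 -291.161] [ 503.78  -290.623]
146 [ 504.232 -292.989] [ 504.126 -292.408]
150 [ 504.589 -294.83 ] [ 504.475 -294.207]
154 [ 504.949 -296.686] [ 504.827 -296.021]
158 [ 505.312 -298.558] [ 505.182 -297.849]
```

Emit:
send_rows(rows=[[[-0.03,0,0.2,0,0,0],[-0.03,0,0.3,0,0,0],[-0.03,0,0.35,0,0,0],[-0.03,0,0.35,0,0,0],[-0.03,0,0.35,0,0,0]]])

```text
clock: 31.6
eef_pos: [514.7, -349.7, 85.9]
tool_rot: [3.142, 0.0, 1.764]
force: [-2.1, 0.7, -1.9]
width: 61.3
gripper_force: 72.8
```

Emit:
send_rows(rows=[[[0,0,0.08,0,0,0],[0,0,0.08,0,0,0],[0,0,0.08,0,0,0]]])

```text
clock: 31.9
eef_pos: [514.7, -349.7, 85.9]
tool_rot: [-3.142, 0.001, 1.764]
force: [-4.5, 0.7, 5.1]
width: 61.5
gripper_force: 73.5
```

Contact with the board: release, rise and check all four tools.

Emit:
send_rows(rows=[[[0,0,0,0,0,0],[0,0,0,0,0,0],[0,0,0,0,0,0],[0,0,0,0,0,0],[0,0,0,0,0,0],[0,0,-3,0,0,0],[0,0,-8,0,0,0],[0,0,-13,0,0,0],[0,0,-15,0,0,0],[0,0,-15,0,0,0]]], grip=0)

```text
clock: 32.9
eef_pos: [516.7, -350.2, 238.8]
tool_rot: [3.136, 0.005, 1.764]
force: [0.8, 0.2, 0.8]
width: 85.3
gripper_force: 0.0
```

```bash
python3 - <<'E'
from h import *
w=shot('wrist');t=shot('top','t23');print(board(w,[320,180]))
a=cv2.resize(w['pixels'][80:280,240:400],(400,500));b=cv2.resize(t['pixels'][130:240,220:308],(400,500));
cv2.imwrite('pics/c23.png',np.hstack([a,b])[:,:,::-1])
for r in(150,180,200): print(r,E(w['pixels'][r,250:400],250,22))
for c in(300,340): print(c,E(w['pixels'][80:270,c-2:c+2].mean(1),80,15))
E
```

```text
piece [264. 102.] [368. 242.]
[ 514.2 -349.   514.2 -348.8  137.1   93.2  -79. ]
150 [(266, 85), (267, 73), (275, 34), (276, 123), (277, 65), (280, 91), (281, 58), (353, 35), (354, 86), (355, 44), (357, 60), (358, 84), (359, 23), (367, 88), (368, 41), (385, 24), (387, 23)]
180 [(268, 121), (269, 61), (277, 119), (278, 91), (281, 72), (282, 90), (352, 30), (353, 85), (354, 53), (356, 62), (357, 81), (365, 28), (366, 69), (378, 24), (379, 24), (384, 23)]
200 [(269, 108), (270, 65), (278, 116), (279, 82), (282, 42), (283, 46), (291, 86), (292, 49), (343, 70), (344, 76), (349, 26), (352, 23), (353, 24), (355, 35), (356, 86), (357, 38), (364, 36), (365, 85), (373, 25)]
300 [(100, 22), (102, 126), (103, 41), (110, 104), (111, 82), (112, 21), (117, 16), (118, 20), (119, 17), (120, 36), (136, 80), (137, 31), (138, 42), (139, 68), (224, 45), (225, 31), (226, 65), (227, 39), (239, 56), (240, 102), (241, 55), (242, 92), (243, 47)]
340 [(102, 128), (103, 29), (110, 107), (111, 73), (117, 23), (118, 20), (119, 29), (120, 29), (136, 69), (137, 29), (138, 58), (139, 41), (223, 17), (224, 77), (225, 26), (226, 68), (227, 27), (238, 18), (239, 93), (240, 53), (242, 55)]
```

View pics/c23.png

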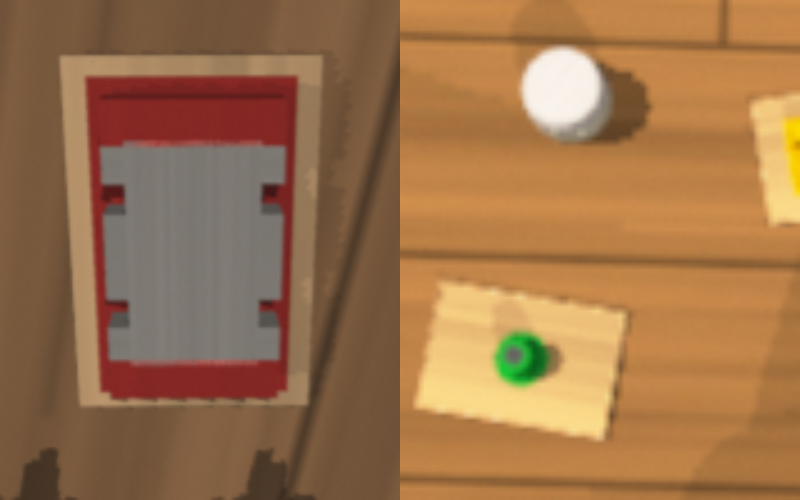

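The swage block is square and centred on the red patch, with equal side margins. The rivet set still stands centred, the tin is untouched, and the gripper is clear.

```bash
python3 -c "
from cell import ctrl
print(ctrl.finish_job())"
```

```text
the job is handed in; nothing more can be done
None
```

I moved all four tools, top down, to their own colour boards. Each was set down centred and lined up, the hammer and the tin were left alone, and the job was handed in at about 33 s.

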